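Set the flap prop to its mark and hold its cam lever shut

TASK

The pad holder hangs on its hook right in the way of the flap's prop leg: lift it up off the hook and stand it upright in the grey tray. Then draw the prop leg out by its cross bar until the end of its rubber foot is level with the red marker and, keeping it there, squeeze the orange cam lever shut against the collar (not before it is at the mark). The clamp is worn and the return spring still pulls, so finish with your hand still gripping the leg at the mark with the lever shut; leave the brush, the crevice tool and the polish tin where they are.

Things in the scene. Friction and masses are not known exactly. Their poses are not given: they have to be found in the camera images.
- loop (a point): centre of the pad holder's upright blue hanging loop (holder loose, 100 to 170 g); z up, the loop's opening runs along x. Loop 36 wide (y), 10 deep (x), 62 high, bars 6 thick, opening 24 x 50 high. Below is a round steel head 64 across, 45 high, flat underside to stand on, 76 below this point. Starts hanging on the hook, its loop in line with the hook's axes.
- hook: fixed hook stand; origin on the shelf below where the holder hangs. 8 thick wire, centre line 135 high, from the post (own x = +90) to x = -16, then turned up, top 151 high at x = -26. Loop comes free lifted 17 to 41 mm (best 28; higher, its lower bar meets the wire), then drawn 50 along the hook's -x. Pinch the loop's sides from above along y, a finger either side of the wire.
- tray: fixed open grey tray, 150 x 150 outside, 24 high, walls and floor 4 to 5 thick; origin at the centre of its underside
- prop: fixed telescopic prop for the closet's flap; origin on the shelf straight below the middle of the leg's collar when the leg is fully in. The leg slides out along the prop's own -y, its centre line 55 above the shelf, x = 0. The sleeve (36 wide, top 73 high) covers y = +45 to +235. A white scale strip, 4 high, lies along y at x = -55 to -30.
- leg (a joint): how far the leg is out, m: 0 (start) to 0.09, moving along the prop's -y. A spring draws it in with 2 N at 0 to 3.8 N fully out, whether the lever is shut or not.
- collar (a point): middle of the leg's black collar, 55 above the shelf, moves with the leg; axes as the prop's. From here the collar covers x -12 to +8, y -26 to +30, z -17 to +17; a black cross bar at its front covers x -55 to +55, y -32 to -24, z -17 to +17. Fingers straddling the collar from above (tips at most 30 below this point), behind the bar, push the leg out by the bar.
- foot_tip (a point): middle of the end face of the leg's rubber foot (22 wide, 26 high), 110 ahead (-y) of the collar's middle, 55 above the shelf
- lever (a joint): angle of the orange cam lever, rad: 0 fully shut, 0.38 to 0.50 at the start; stays where left, takes 3 to 5 N. Pinch along the prop's x with the hand's middle 2 mm to +x of the collar's middle to shut it; if the finger on the collar's side meets first, move the hand a few mm to -x to finish.
- lever_tip (a point): outer corner of the lever's free (rear) end, half-way up. The lever is a paddle 44 long, 8 thick, 30 high on the collar's +x side, on an upright pin 12 to +x and 18 to -y of the collar's middle. Shut, its outer face is at x = +16 from the collar's middle (collar and lever 28 wide together, -12 to +16); open, its free end reaches x = +37.
- marker: red length marker, clipped on the scale strip, fixed; origin at its underside, axes as the prop's. The upright plate in its middle is 4 thick (y), 21 long (x), top 16 above the shelf. The leg is at length when its foot tip has the same prop y as this origin (leg 40 to 70 mm out).
- brush: blue dustpan brush, 245 long, 41 high, lying to the left in front of the prop
- crevice_tool: white plastic crevice tool, 185 long, 34 high, lying to the right
- polish_tin: closed shoe polish tin, 76 across, 27 high, in front of the prop
Not all that is in view belongs to the job. Of the things shaped like the part that bears loop, the bare steel one is meant.

How it is judged:
By the outcome, as a careful person would: the job done as asked, in the order asked, and still so for the second after the job is handed in, while the arm keeps its last pose, push and grip.
It also fails if it takes over 59 s, if anything falls off the work surface, if the arm or the gripper's body presses on something with over 40 N, if the wrist force passes 120 N, or if a joint passes its speed limit or range.

ROBOT

A 7-joint arm with a two-finger parallel gripper is mounted at the origin on the work surface. World frame = base frame: x ahead of the robot, y to its left, z up, the work surface at z = 0. Lengths are in mm, angles in rad, forces in N, time in s.
With the tool pointing down it reaches from about 425 to 950 mm from the base axis. Payload 4.7 kg.
Tool frame: the origin (TCP) lies midway between the tips of the shut fingers; the grasp point (between the pads) lies 19 mm behind it (robot.tcp_to_grasp is the distance from the TCP to the grasp point, in mm); z points along the fingers, y is the direction in which the jaws open and shut (so a half turn about z gives the same grasp; the last joint's range is limited). The gripper opens to 87 mm and grips with 3 to 60 N. Pads are 19 mm wide; open, the fingers measure 117 mm over their backs; the gripper's body (75 mm by 190 mm) begins 51 mm behind the grasp point.
Start: joints at [1.073, 0.469, -0.049, 1.532, 0.024, 1.141, -0.082], TCP at [305.023, -602.171, 222.573] pointing down, gripper open.
Joint ranges: [-2.59, 2.59], [-0.33, 1.99], [-1.39, 1.29], [0.1, 2.45], [-1.04, 4.18], [0.21, 1.99], [-2.66, 2.66]. Speed limits (rad/s): [2.57, 2.57, 3.14, 3.14, 3.14, 3.14, 3.14].

INTERFACE

Orientations are given as a unit quaternion [x, y, z, w].
In Python, from station import robot gives the robot as it stands. The module is installed in compiled form; this text tells all that it offers.
- The arm moves only by the tool move_arm, never from a script. Its argument "plan" is a list of rows, each a list of 5 numbers: the shift along the world's x, y, z in mm, then the turn about the world's z in rad, then the finger opening in mm, from 0 to 87. A call has 1 to 8 rows; each row shifts and turns the commanded pose from where the row before left it; what a row does not reach is not made up. A row lasts 1/12 s, in which the tool goes at most 41.7 mm and 7.16 degrees, less where a joint would pass 70% of its speed; a pose out of reach is approached as far as the arm can. A call is refused whole if a number of a shift passes 41.7 or a number of a turn 0.125, either way. A call with a gripper value outside its range is refused whole. The fingers move at their own pace and stop on an object; "newtons" is the grip in N (left out, the last holds). Time passes only in rows, so rows that do not move let the fingers close. It gives the time, the measured TCP pose, the force and the opening at its end, in the units of the state.
- robot.read_state(): the state, without advancing time (a new reading comes with each control period).
- robot.capture(name): name is "scene" or "top" or "wrist"; returns (picture, depth): 400x640x3 uint8, red, green, blue; 400x640 float32, mm along the optical axis (not along the pixel's ray), 0 where there is no reading.
- robot.get_calibration(name): a dict with "fx", "fy", "cx", "cy" (pixels), "k1" (the pictures are not rectified: a ray, as slopes to the right and down, at radius r is drawn at 1 + k1 r^2 times it, then the intrinsics apply), "extrinsics" (4x4, takes a point from camera to world coordinates). Camera axes: x right, y down, z forward; pixel columns grow to the right and rows downward; lengths in mm; the calibration is good to about 2 mm. A picture is of the moment at which its call begins: read the wrist's pose just before it. get_calibration takes no time and is no camera call; for the wrist camera it gives the pose at the moment of the call.
- robot.finish_job(): hands the job in, once; it reports no verdict.
The state is a dict: "t": time; "joint_positions": joint angles; "joint_velocities": joint speeds; "joint_torque": joint torques, N m; "ee_pos": TCP position; "eef_rot": TCP orientation; "contact_force": force on the tool from outside, world axes, zero at the start; "moment": the same for the moment, N m; "grip_width": opening from 0.0 (shut) to 1.0 (fully open).
Only numpy, scipy, OpenCV 4.12 (cv2) and the standard library are available. Lean on these libraries where they do the work, as an engineer would, in place of code of your own. Each camera call takes 0.05 s, during which the arm holds its last target.

## Working session

There is one attempt and no reset: what is moved stays moved. The work goes in short steps, Python scripts to look and compute and a tool call to move; the robot and the scene stay as the last step left them, time stands still between calls to the robot, and variables do not carry over. Pictures are saved under pics/ and viewed, and the job is handed in when it is done.

Besides the shell and the picture viewer there is one more tool, called after "Call:" as a command line: name --pt "numbers of a row" for each row, then --argument value for the rest. move_arm: Moves the arm, as the interface text tells. Its arguments: {"type":"object","properties":{"plan":{"type":"array","items":{"type":"array","items":{"type":"number"}}},"newtons":{"type":"number"}},"required":["plan"]}

```bash
mkdir -p pics; ls; cat > h.py <<'E'
import numpy as np, cv2
from station import robot
def ray(c,u,v):
    p=cv2.undistortPoints(np.array([[[u,v]]],float),np.array([[c['fx'],0,c['cx']],[0,c['fy'],c['cy']],[0,0,1]]),np.array([c['k1'],0,0,0,0]))[0,0]
    E=np.array(c['extrinsics']); d=E[:3,:3]@np.array([p[0],p[1],1.]); return E[:3,3],d
def onz(c,u,v,z):
    o,d=ray(c,u,v); return o+d*(z-o[2])/d[2]
def cloud(c,dep):
    H,W=dep.shape; uu,vv=np.meshgrid(np.arange(W),np.arange(H))
    pts=np.stack([uu,vv],-1).reshape(-1,1,2).astype(float)
    p=cv2.undistortPoints(pts,np.array([[c['fx'],0,c['cx']],[0,c['fy'],c['cy']],[0,0,1]]),np.array([c['k1'],0,0,0,0])).reshape(H,W,2)
    P=np.dstack([p,np.ones((H,W))])*dep[...,None]; E=np.array(c['extrinsics'])
    return P@E[:3,:3].T+E[:3,3]
def snap(n,f):
    c=robot.get_calibration(n); im,d=robot.capture(n); np.savez(''+f+'.npz',im=im,d=d,E=c['extrinsics'],k=np.array([c['fx'],c['fy'],c['cx'],c['cy'],c['k1']]))
    cv2.imwrite('pics/'+f+'.png',im[...,::-1]); return c,im,d
def load(f):
    z=np.load(''+f+'.npz'); k=z['k']; return dict(fx=k[0],fy=k[1],cx=k[2],cy=k[3],k1=k[4],extrinsics=z['E']),z['im'],z['d']
def proj(c,P):
    E=np.linalg.inv(np.array(c['extrinsics'])); p=E[:3,:3]@np.array(P,float)+E[:3,3]; x,y=p[:2]/p[2]; s=1+c['k1']*(x*x+y*y); return c['cx']+c['fx']*x*s,c['cy']+c['fy']*y*s
E
python3 - <<'E'
from h import *
for n in ['scene','top','wrist']: 
    c,_,_=snap(n,n+'0'); print(n,np.round(c['extrinsics'],2).tolist(),c['fx'],c['k1'])
print(robot.read_state(),robot.tcp_to_grasp)
E
```

```text
pics
scene [[0.73, 0.5, -0.46, 1187.08], [0.68, -0.53, 0.5, -779.53], [0.01, -0.68, -0.73, 1084.79], [0.0, 0.0, 0.0, 1.0]] 467.5617229066818 -0.059824952673263446
top [[0.01, -1.0, 0.09, 420.56], [-1.0, -0.01, -0.01, -72.57], [0.01, -0.09, -1.0, 1465.26], [0.0, 0.0, 0.0, 1.0]] 482.11663157017273 -0.14652857097266522
wrist [[0.45, -0.86, -0.23, 367.58], [-0.89, -0.44, -0.11, -569.71], [-0.0, 0.26, -0.97, 383.77], [0.0, 0.0, 0.0, 1.0]] 355.8096026644244 -0.07539067624201705
{'t': 0.15, 'joint_positions': array([ 1.07309237,  0.46928634, -0.0486139 ,  1.53336743,  0.02413937,
        1.14099397, -0.08229146]), 'joint_velocities': array([-0.00042878, -0.0018257 , -0.0005593 , -0.00329549, -0.00174861,
        0.00095834, -0.00060455]), 'joint_torque': array([ 6.04362504e-04, -5.08429635e+01, -8.12205020e-02, -2.36417609e+01,
       -6.14333921e-02,  3.57150519e-02,  1.12240443e-04]), 'ee_pos': array([ 304.80058747, -601.77998974,  221.74229524]), 'eef_rot': array([ 9.72645445e-01,  2.32293565e-01, -2.04715039e-04, -7.04934150e-04]), 'contact_force': array([ 0.33745402, -0.38012662, -0.42597721]), 'moment': array([-0.01323705,  0.00689494, -0.0100106 ]), 'grip_width': 0.9987480022590494} 18.700000000000003
```

View pics/scene0.png

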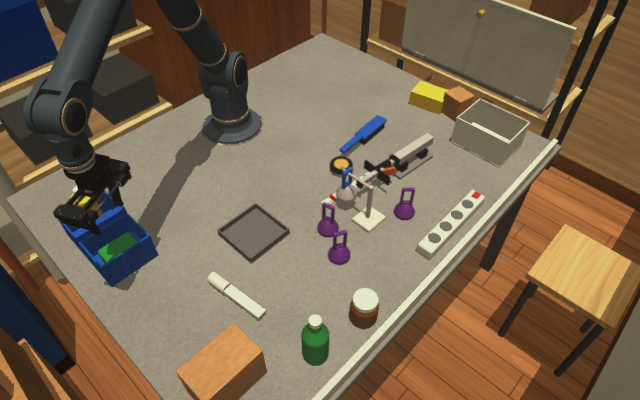

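View pics/top0.png

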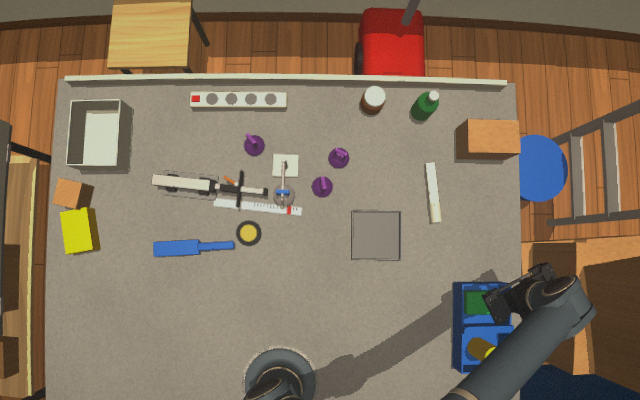

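View pics/wrist0.png

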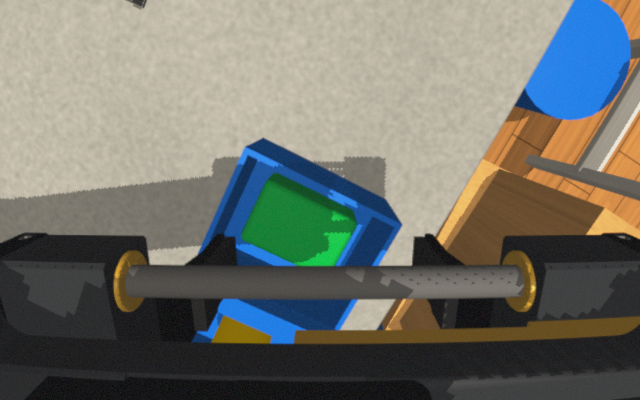

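The top view shows the blue loop with a bare steel head on the hook at (284,192). The lookalikes are the purple holders at (254,145), (338,158) and (322,187), which are standing free. The tray is at (375,235); the pale bin at (98,135) is something else. Next I'll crop to check.

```bash
python3 - <<'E'
from h import *
c,im,d=load('top0')
cv2.imwrite('pics/topcrop.png',cv2.resize(im[130:270,140:410,::-1],None,fx=2.9,fy=2.9,interpolation=cv2.INTER_CUBIC))
c2,im2,d2=load('scene0')
cv2.imwrite('pics/scenecrop.png',cv2.resize(im2[120:260,300:450,::-1],None,fx=4,fy=4,interpolation=cv2.INTER_CUBIC))
P=cloud(c,d)
for (u,v) in [(375,235),(284,192),(340,160),(300,240)]: print(u,v,P[v,u].round(1))
E
```

```text
375 235 [ 451.5 -283.8    2. ]
284 192 [564.4 -11.4 139.4]
340 160 [ 674.3 -173.    38. ]
300 240 [433.9 -55.9  -2. ]
```

View pics/topcrop.png

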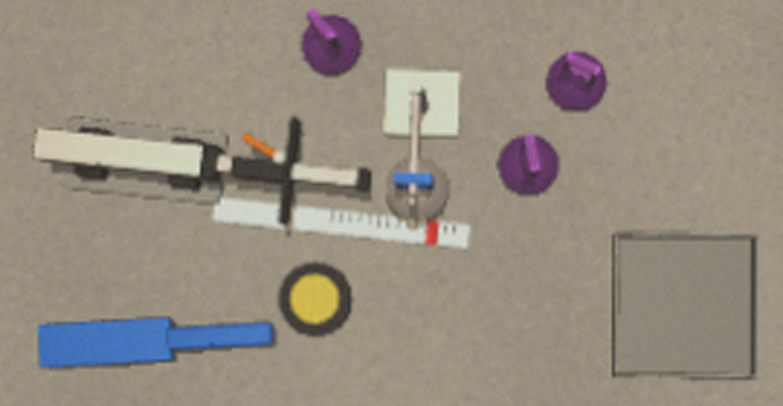

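View pics/scenecrop.png

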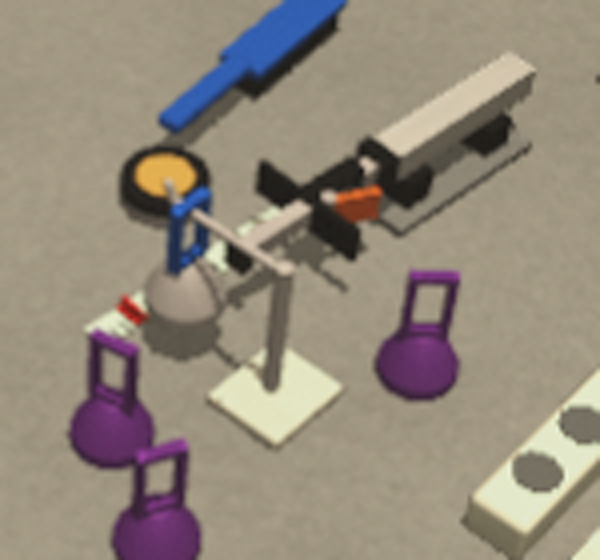

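```bash
python3 - <<'E'
from h import *
c,im,d=load('top0'); P=cloud(c,d)
hsv=cv2.cvtColor(im,cv2.COLOR_RGB2HSV)
def roi(m,x0,x1,y0,y1):
    r=np.zeros_like(m,bool); r[y0:y1,x0:x1]=1; return (m>0)&r
# wire
z=P[...,2]; r=roi((z>115)&(z<160),265,305,155,215)
vs,us=np.nonzero(r); q=P[r]
print('hi pts',len(q)); print(np.c_[us,vs,q.round(0)][::3])
# blue loop
m=roi(cv2.inRange(hsv,(100,120,60),(125,255,255)),265,305,170,215); vs,us=np.nonzero(m); print('loop px',us.mean(),vs.mean(),us.min(),us.max(),onz(c,us.mean(),vs.mean(),145))
def fit(m,z,name):
    vs,us=np.nonzero(m); Q=np.array([onz(c,u,v,z) for u,v in zip(us,vs)])[:,:2]
    (cx,cy),(w,h),a=cv2.minAreaRect(Q.astype(np.float32)); print(name,len(Q),cx,cy,w,h,a); return Q
m=roi(cv2.inRange(hsv,(0,150,80),(8,255,255))|cv2.inRange(hsv,(172,150,80),(180,255,255)),280,305,200,222); Q=fit(m,16,'marker'); print(Q.mean(0))
m=roi(cv2.inRange(hsv,(8,150,80),(16,255,255)),215,245,170,195); Q=fit(m,70,'lever')
m=roi(cv2.inRange(im,(190,190,190),(255,255,255)),205,310,195,222); Q=fit(m,4,'strip'); 
mm=Q.mean(0);w,v=np.linalg.eigh(np.cov((Q-mm).T)); print(mm,v[:,1])
# tray: z in 15..30
r=roi((z>14)&(z<34),335,415,200,272); Q=P[r][:,:2]; print('tray',cv2.minAreaRect(Q.astype(np.float32)),Q.min(0),Q.max(0),len(Q))
r=roi((z>50)&(z<90),140,275,160,215); Q=P[r]; np.set_printoptions(suppress=True); print(len(Q))
# sleeve
r=roi((z>65)&(z<82),150,216,165,205); Q=P[r][:,:2]; print('sleeve',len(Q),cv2.minAreaRect(Q.astype(np.float32)))
E
```

```text
hi pts 178
[[282. 157. 662.  -4. 141.]
 [282. 158. 659.  -4. 145.]
 [285. 158. 660. -13. 140.]
 [283. 159. 656.  -7. 145.]
 [281. 160. 654.  -2. 142.]
 [284. 160. 654. -10. 143.]
 [282. 161. 650.  -5. 144.]
 [285. 161. 651. -13. 142.]
 [284. 162. 648. -10. 141.]
 [283. 163. 646.  -7. 137.]
 [283. 164. 643.  -7. 141.]
 [283. 165. 640.  -7. 140.]
 [283. 166. 637.  -7. 140.]
 [283. 167. 635.  -7. 136.]
 [283. 168. 631.  -7. 140.]
 [283. 169. 629.  -7. 136.]
 [283. 170. 626.  -8. 142.]
 [283. 171. 623.  -8. 139.]
 [283. 172. 620.  -8. 144.]
 [282. 174. 615.  -5. 138.]
 [283. 175. 612.  -8. 138.]
 [283. 176. 609.  -8. 140.]
 [283. 177. 607.  -8. 136.]
 [283. 178. 603.  -8. 143.]
 [283. 179. 601.  -8. 134.]
 [283. 180. 598.  -8. 137.]
 [283. 181. 595.  -8. 138.]
 [283. 182. 593.  -8. 136.]
 [283. 183. 589.  -8. 143.]
 [283. 184. 586.  -8. 141.]
 [283. 185. 584.  -8. 138.]
 [283. 186. 581.  -8. 142.]
 [283. 187. 579.  -8. 130.]
 [283. 188. 576.  -8. 136.]
 [283. 189. 573.  -8. 139.]
 [278. 190. 569.   5. 149.]
 [281. 190. 568.  -4. 152.]
 [284. 190. 569. -12. 147.]
 [287. 190. 569. -20. 148
[... 627 characters left out ...]
1947535  -6.8528495 145.       ]
marker 23 524.6044311523438 -21.421396255493164 8.523765563964844 21.76630401611328 82.80392456054688
[524.52012001 -21.16962025]
lever 29 606.7003784179688 154.98606872558594 33.663570404052734 7.024234771728516 59.89912033081055
strip 439 534.365478515625 75.77041625976562 266.9330749511719 21.18246078491211 84.3922119140625
[534.20099151  84.35112735] [0.10435154 0.99454047]
tray ((451.12823486328125, -284.7728271484375), (152.3766326904297, 147.71173095703125), 89.45626068115234) [ 376.61141148 -360.7020475 ] [ 525.68230755 -208.7141492 ] 301
1258
sleeve 690 ((596.01318359375, 291.16156005859375), (191.310791015625, 34.931427001953125), 84.37322998046875)
```

Call:
move_arm --pt "16 37 6 -0.117 87" --pt "16 37 6 -0.117 87" --pt "16 37 6 -0.117 87" --pt "16 37 6 -0.118 87" --pt "16 37 6 0 87" --pt "16 37 4 0 87" --pt "16 37 0 0 87" --pt "16 37 0 0 87"

```text
t: 0.82
ee_pos: [433.4, -304.2, 256.9]
eef_rot: [1.0, -0.0, 0.0, 0.0]
contact_force: [1.2, -0.1, 0.4]
grip_width: 0.997
```

Call:
move_arm --pt "16 37 0 0 87" --pt "16 37 0 0 87" --pt "16 37 0 0 87" --pt "16 37 0 0 87" --pt "16 37 0 0 87" --pt "16 37 0 0 87" --pt "16 37 0 0 87" --pt "16 37 0 0 87"

```text
t: 1.48
ee_pos: [561.2, -8.4, 256.5]
eef_rot: [1.0, -0.0, -0.0, 0.0]
contact_force: [1.3, -0.5, 0.4]
grip_width: 0.998
```

Call:
move_arm --pt "0 0 0 0 87" --pt "0 0 0 0 87" --pt "0 0 0 0 87"

```text
t: 1.73
ee_pos: [560.7, -10.8, 256.1]
eef_rot: [1.0, -0.0, -0.001, 0.0]
contact_force: [-0.9, -1.2, 0.2]
grip_width: 1.001
```

```bash
python3 - <<'E'
from h import *
s=robot.read_state(); print(s['t'],s['ee_pos'],s['eef_rot'],s['joint_positions'])
snap('wrist','w1')
E
```

```text
1.7333 [560.66942385 -10.75893011 256.10016426] [ 9.99999764e-01 -1.13291953e-04 -5.30719273e-04  4.20387838e-04] [ 0.17880567  0.27119205 -0.28928933  1.75356356  0.08539768  1.13014711
 -1.70806913]
```

View pics/w1.png

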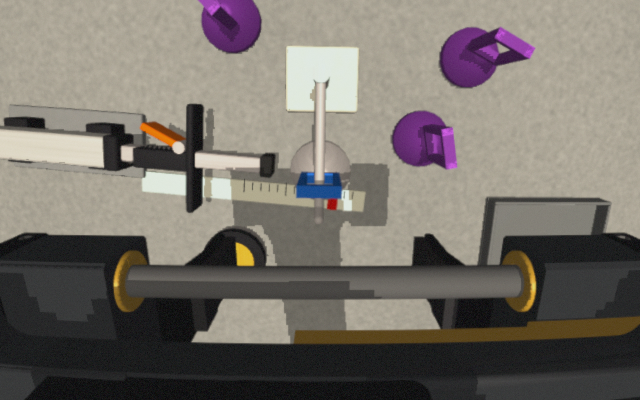

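```bash
python3 - <<'E'
from h import *
c,im,d=load('w1'); P=cloud(c,d)
cv2.imwrite('pics/w1c.png',cv2.resize(im[90:225,120:400,::-1],None,fx=2.8,fy=2.8,interpolation=cv2.INTER_CUBIC))
z=P[...,2]
def roi(m,x0,x1,y0,y1):
    r=np.zeros_like(m,bool); r[y0:y1,x0:x1]=1; return (m>0)&r
r=roi((z>120)&(z<160),295,345,70,225); Q=P[r]; print(len(Q))
hsv=cv2.cvtColor(im,cv2.COLOR_RGB2HSV)
blue=roi(cv2.inRange(hsv,(100,120,40),(125,255,255)),280,360,165,205)
top=blue&(z>138); print('loop top',P[top].mean(0),P[top].min(0),P[top].max(0),cv2.minAreaRect(P[top][:,:2].astype(np.float32)))
w=r&~blue
# wire rows: center u per row, intersect z=135
pts=[]
for v in range(85,220):
    us=np.nonzero(w[v])[0]
    if len(us)>5: pts.append(onz(c,us.mean(),v,137)[:2])
pts=np.array(pts); print(pts[::12].round(1)); k=np.polyfit(pts[:,0],pts[:,1],1); print('slope',k, 'y at 565',np.polyval(k,565))
# red
m=roi(cv2.inRange(hsv,(0,150,60),(8,255,255))|cv2.inRange(hsv,(172,150,60),(180,255,255)),315,350,190,220)
vs,us=np.nonzero(m); print('red',us.min(),us.max(),vs.min(),vs.max(),P[m].mean(0)); print(onz(c,us.mean(),vs.mean(),14), z[m].min(),z[m].max())
r=roi((z>65)&(z<82),0,120,120,175); print('sleeve',cv2.minAreaRect(P[r][:,:2].astype(np.float32)))
r=roi((z>64)&(z<80),150,280,90,215); print('legthings',np.c_[np.nonzero(r)][:3])
r=roi((z>64)&(z<80),178,212,95,215); print('bar',cv2.minAreaRect(P[r][:,:2].astype(np.float32)))
r=roi((z>60)&(z<76),255,282,148,180); print('foot',cv2.minAreaRect(P[r][:,:2].astype(np.float32)),P[r].mean(0))
E
```

```text
2189
loop top [567.30712821  -6.11408629 146.51947114] [561.54881635 -23.60035756 138.01852502] [631.10274061  11.27963212 418.20611171] ((596.3253173828125, -6.1522216796875), (69.55213928222656, 34.87942123413086), 0.01812748610973358)
[[647.3  -7.7]
 [638.5  -7.6]
 [629.5  -7.6]
 [620.4  -7.2]
 [611.2  -6.8]
 [601.9  -6.7]
 [592.4  -6.7]
 [582.8  -6.6]
 [573.   -8.1]
 [553.   -5.7]
 [542.6  -5.6]]
slope [-0.02266684  6.82431209] y at 565 -5.982452848909275
red 327 336 199 209 [519.02214674 -19.45912144  10.27858483]
[520.05477358 -19.38043598  14.        ] -0.7981244504080109 17.726503542827686
sleeve ((594.0430908203125, 262.9996643066406), (136.2255401611328, 35.96005630493164), 85.3078842163086)
legthings [[104 187]
 [104 188]
 [104 189]]
bar ((580.554931640625, 118.67662811279297), (32.12599563598633, 108.6231460571289), 83.6833267211914)
foot ((574.3665161132812, 50.736114501953125), (17.71286964416504, 21.701595306396484), 84.91897583007812) [574.7357346   49.63785812  66.74311677]
```

View pics/w1c.png

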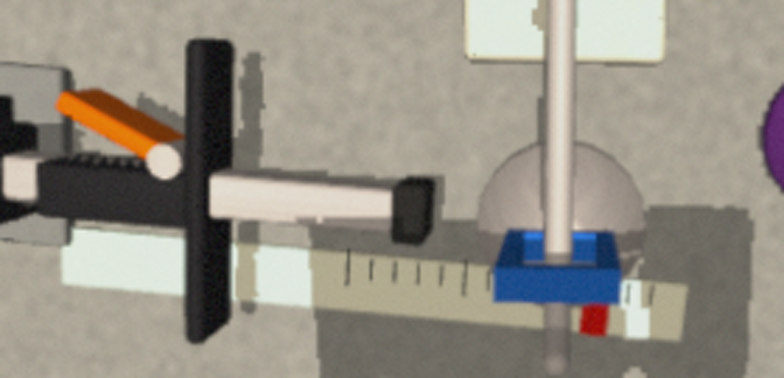

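Call:
move_arm --pt "5 4 -30 -0.02 70" --pt "0 0 -30 0 60" --pt "0 0 -30 0 60" --pt "0 0 -30 0 60" --pt "0 0 -25 0 60" --pt "0 0 -14 0 60" --pt "0 0 0 0 60" --pt "0 0 0 0 60"

```text
t: 2.45
ee_pos: [565.5, -7.9, 97.3]
eef_rot: [1.0, -0.011, -0.001, 0.0]
contact_force: [0.6, 0.1, -0.4]
grip_width: 0.697
```

```bash
python3 - <<'E'
from h import *
s=robot.read_state(); print(s['t'],s['ee_pos'],s['contact_force'])
snap('scene','s2')
_,im,_=load('s2'); cv2.imwrite('pics/s2c.png',cv2.resize(im[80:280,280:480,::-1],None,fx=3,fy=3))
snap('wrist','w2')
E
```

```text
2.45 [565.49486484  -7.93404294  97.25863598] [ 0.57180535  0.1236879  -0.44289301]
```

View pics/s2c.png

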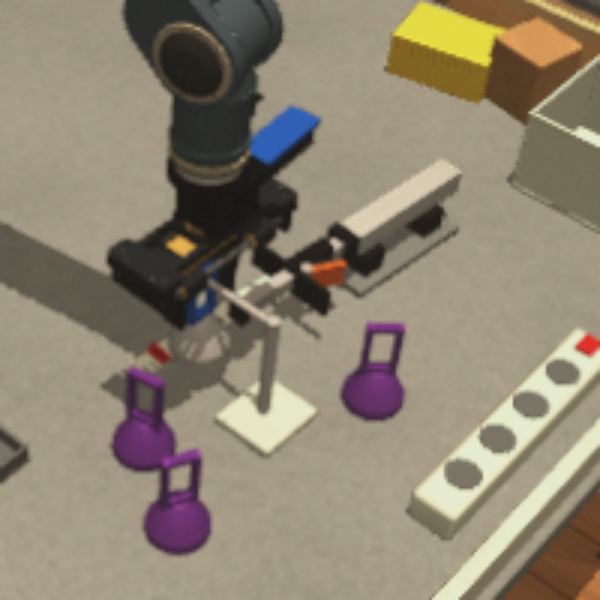

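View pics/w2.png

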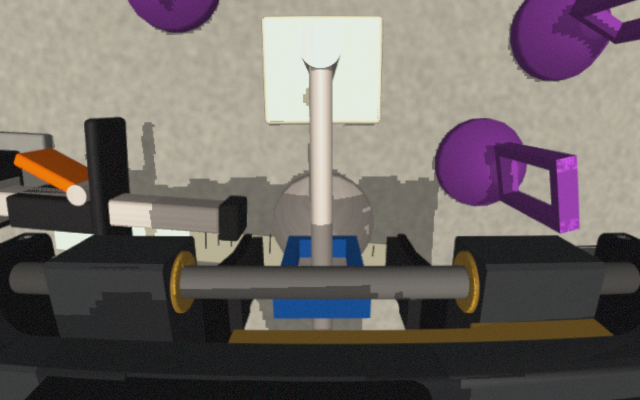

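The loop at (321,277) lies between the two fingers, with the wire in the middle. I'll close on it.

Call:
move_arm --pt "0 1 0 0 40" --pt "0 0 0 0 20" --pt "0 0 0 0 20" --pt "0 0 0 0 20" --pt "0 0 0 0 20" --pt "0 0 0 0 20" --newtons 25

```text
t: 3.05
ee_pos: [566.2, -5.3, 97.9]
eef_rot: [1.0, -0.01, 0.0, 0.0]
contact_force: [-1.0, -0.5, 2.4]
grip_width: 0.41
```

Call:
move_arm --pt "0 0 7 0 20" --pt "0 0 7 0 20" --pt "0 0 7 0 20" --pt "0 0 7 0 20" --pt "0 0 0 0 20" --pt "0 0 0 0 20" --pt "0 0 0 0 20"

```text
t: 3.63
ee_pos: [565.8, -5.2, 125.6]
eef_rot: [1.0, -0.01, -0.0, 0.0]
contact_force: [0.4, -0.6, -1.6]
grip_width: 0.416
```

```bash
python3 - <<'E'
from h import *
s=robot.read_state(); print(s['t'],s['ee_pos'],s['contact_force'])
snap('scene','s3')
_,im,_=load('s3'); cv2.imwrite('pics/s3c.png',cv2.resize(im[100:240,300:440,::-1],None,fx=4,fy=4))
E
```

```text
3.6333 [565.83873781  -5.19884105 125.56530002] [ 0.39362337 -0.55099517 -1.62676823]
```

View pics/s3c.png

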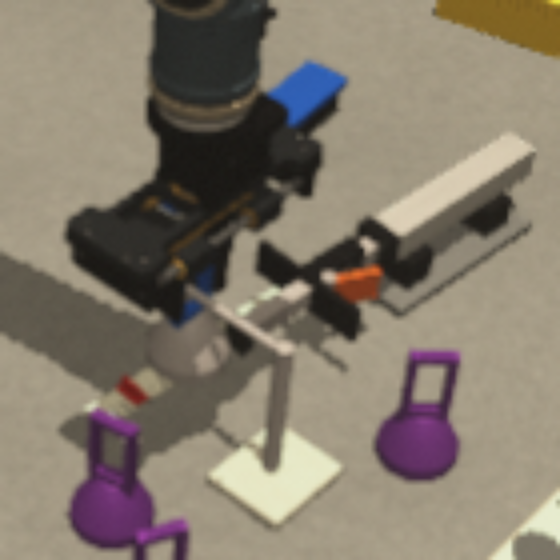

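Call:
move_arm --pt "-10 0 0 0 20" --pt "-10 0 0 0 20" --pt "-10 1 0 0 20" --pt "-10 0 0 0 20" --pt "-10 0 0 0 20" --pt "-12 0 0 0 20" --pt "-15 0 0 0 20" --pt "-15 0 0 0 20"

```text
t: 4.35
ee_pos: [472.6, -4.2, 125.6]
eef_rot: [1.0, -0.01, 0.0, 0.0]
contact_force: [0.0, -0.0, -0.5]
grip_width: 0.413
```

Call:
move_arm --pt "-5 -10 5 0 20" --pt "-5 -30 10 0 20" --pt "-5 -36 10 0 20" --pt "-4 -36 0 0 20" --pt "-3 -36 0 0 20" --pt "0 -36 0 0 20" --pt "0 -34 0 0 20" --pt "0 -30 0 0 20"

```text
t: 5.02
ee_pos: [450.8, -254.4, 150.9]
eef_rot: [1.0, -0.011, 0.0, 0.0]
contact_force: [0.4, -0.3, -0.1]
grip_width: 0.412
```

Call:
move_arm --pt "0 -20 0 0 20" --pt "0 -10 0 0 20" --pt "0 -2 0 0 20" --pt "0 0 0 0 20"

```text
t: 5.35
ee_pos: [451.7, -283.4, 150.4]
eef_rot: [1.0, -0.01, -0.0, -0.0]
contact_force: [-0.3, 0.5, -1.2]
grip_width: 0.412
```

```bash
python3 - <<'E'
from h import *
s=robot.read_state(); print(s['t'],s['ee_pos'],s['contact_force'],s['grip_width'])
snap('scene','s4')
_,im,_=load('s4'); cv2.imwrite('pics/s4c.png',cv2.resize(im[80:300,170:420,::-1],None,fx=3,fy=3)[:600])
E
```

```text
5.35 [ 451.69300665 -283.39931163  150.44620255] [-0.28370799  0.47717581 -1.22420908] 0.4122492174444451
```

View pics/s4c.png

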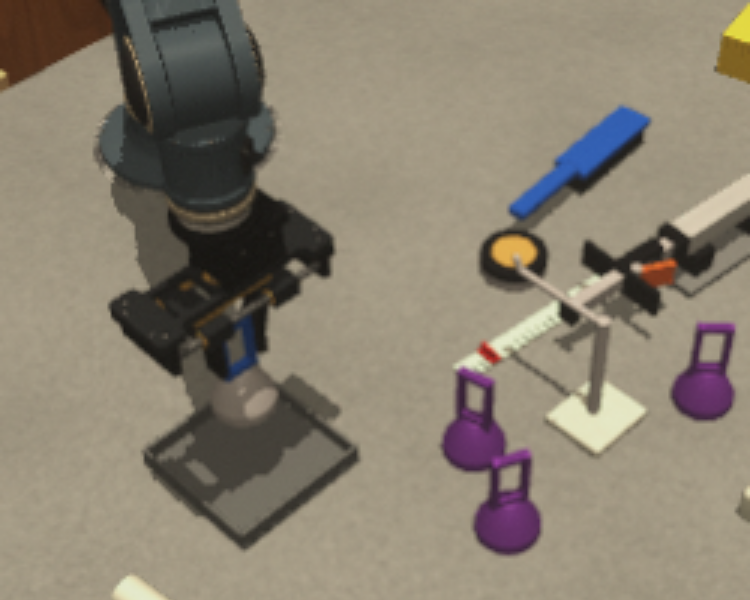

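Call:
move_arm --pt "0 -1 -20 0 20" --pt "0 0 -20 0 20" --pt "0 0 -20 0 20" --pt "0 0 -13 0 20" --pt "0 0 -6 0 20" --pt "0 0 -2 0 20" --pt "0 0 0 0 20"

```text
t: 5.98
ee_pos: [452.4, -284.0, 69.7]
eef_rot: [1.0, -0.009, 0.0, -0.0]
contact_force: [0.3, -0.1, -0.8]
grip_width: 0.409
```

Call:
move_arm --pt "0 0 -2 0 20" --pt "0 0 0 0 20" --pt "0 0 0 0 20"

```text
t: 6.23
ee_pos: [452.5, -285.3, 68.3]
eef_rot: [1.0, -0.01, 0.001, 0.0]
contact_force: [-0.7, -0.5, -1.4]
grip_width: 0.413
```

Call:
move_arm --pt "0 0 -2 0 20" --pt "0 0 0 0 20" --pt "0 0 0 0 20"

```text
t: 6.48
ee_pos: [452.0, -285.3, 65.6]
eef_rot: [1.0, -0.01, 0.0, 0.0]
contact_force: [-0.0, -0.8, -1.2]
grip_width: 0.41
```

Call:
move_arm --pt "0 0 -2 0 20" --pt "0 0 0 0 20" --pt "0 0 0 0 20"

```text
t: 6.73
ee_pos: [452.3, -285.3, 64.0]
eef_rot: [1.0, -0.01, 0.0, 0.0]
contact_force: [-0.4, 1.4, 3.5]
grip_width: 0.412
```

Contact reached (+3.5 N up). Releasing.

Call:
move_arm --pt "0 0 0 0 42" --pt "0 0 0 0 50" --pt "0 0 0 0 60" --pt "0 0 0 0 65" --pt "0 0 0 0 65" --pt "0 0 15 0 65" --pt "0 0 25 0 65" --pt "0 0 35 0 65"

```text
t: 7.4
ee_pos: [450.1, -284.1, 137.0]
eef_rot: [1.0, -0.01, -0.003, -0.002]
contact_force: [0.7, -0.6, -0.4]
grip_width: 0.744
```

Call:
move_arm --pt "0 0 35 0 65" --pt "0 0 40 0 65" --pt "12 36 10 0 65" --pt "12 36 0 0 65" --pt "12 36 0 0 65" --pt "12 36 0 0 65" --pt "12 36 0 0 65" --pt "12 36 0 0 65"

```text
t: 8.07
ee_pos: [524.1, -67.5, 223.7]
eef_rot: [1.0, -0.01, 0.0, 0.0]
contact_force: [0.5, -0.4, 0.7]
grip_width: 0.747
```

```bash
python3 - <<'E'
from h import *
s=robot.read_state(); print(s['t'],s['ee_pos'],s['contact_force'],s['grip_width'])
snap('scene','s5')
_,im,_=load('s5'); cv2.imwrite('pics/s5c.png',cv2.resize(im[80:300,170:430,::-1],None,fx=3,fy=3)[:600])
E
```

```text
8.0667 [524.14554004 -67.49154168 223.71559672] [ 0.48203963 -0.43932581  0.69955163] 0.7471518344371015
```

View pics/s5c.png

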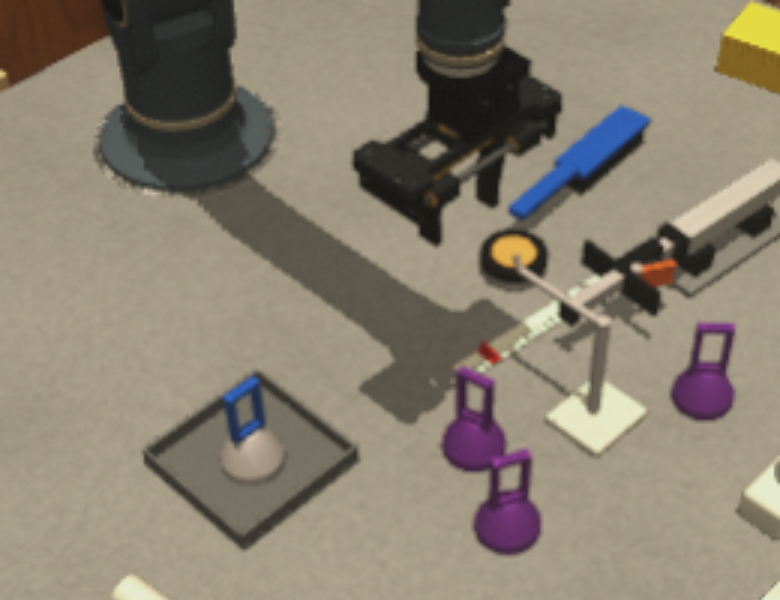

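The holder is standing in the tray at (252,430) in the crop. Next is the prop: turn the hand so the jaws lie along the prop's x, and hover over the collar.

Call:
move_arm --pt "5 18 0 0.124 87" --pt "5 18 0 0.124 87" --pt "5 18 0 0.124 87" --pt "5 18 0 0.124 87" --pt "5 18 0 0.124 87" --pt "5 18 0 0.124 87" --pt "5 18 0 0.124 87" --pt "5 18 0 0.124 87"

```text
t: 8.78
ee_pos: [564.1, 75.3, 223.4]
eef_rot: [0.883, 0.47, -0.0, 0.0]
contact_force: [0.0, -0.6, -0.1]
grip_width: 1.002
```

Call:
move_arm --pt "5 18 0 0.124 87" --pt "5 18 0 0.124 87" --pt "5 18 0 0.124 87" --pt "4 13 0 0.124 87" --pt "0 0 0 0 87" --pt "0 0 0 0 87" --pt "0 0 0 0 87"

```text
t: 9.37
ee_pos: [582.9, 140.3, 223.2]
eef_rot: [0.744, 0.668, -0.001, 0.0]
contact_force: [0.5, 0.5, 0.8]
grip_width: 1.001
```

```bash
python3 - <<'E'
from h import *
s=robot.read_state(); print(s['t'],s['ee_pos'],s['eef_rot'],s['joint_positions'])
snap('wrist','w6'); snap('top','t6')
_,im,_=load('t6'); cv2.imwrite('pics/t6c.png',cv2.resize(im[150:230,150:350,::-1],None,fx=4,fy=4))
E
```

```text
9.3667 [582.91349551 140.25396591 223.20594557] [ 7.43879433e-01  6.68313488e-01 -6.40568860e-04  2.46872675e-04] [ 0.15382476  0.41327992 -0.6156065   1.69216967  0.26150407  1.12041065
 -0.6441198 ]
```

View pics/w6.png

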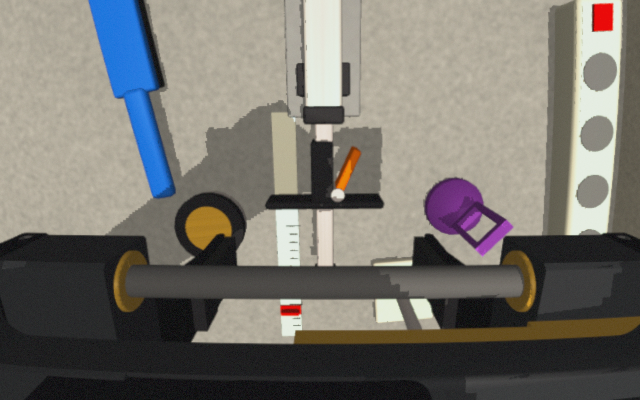

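View pics/t6c.png

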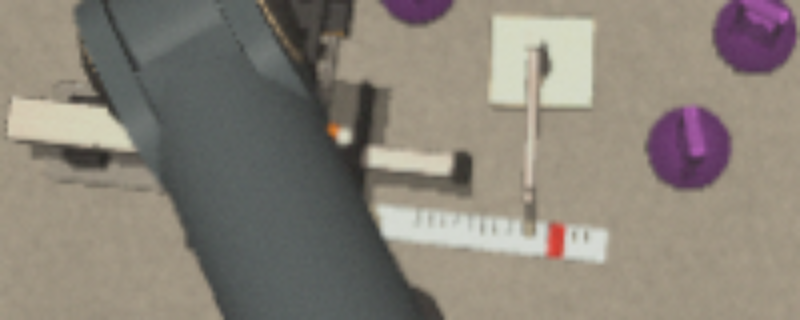

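```bash
python3 - <<'E'
from h import *
c,im,d=load('w6'); P=cloud(c,d); z=P[...,2]
a=-0.10; ex=np.array([np.cos(a),np.sin(a)]); ey=np.array([-np.sin(a),np.cos(a)])
def S(name,x0,x1,y0,y1,z0,z1):
    r=np.zeros(z.shape,bool); r[y0:y1,x0:x1]=1; r&=(z>z0)&(z<z1); Q=P[r][:,:2]
    A=Q@ex;B=Q@ey; print(name,len(Q),'x',np.percentile(A,[1,50,99]).round(1),'y',np.percentile(B,[1,50,99]).round(1),'z',np.median(P[r][:,2]).round(1),cv2.minAreaRect(Q.astype(np.float32))[2])
S('bar L',262,308,190,215,60,80); S('bar R',350,390,190,215,60,80)
S('collar',305,332,140,192,62,80)
S('sleeve',295,350,0,125,66,80)
S('tcp',0,1,0,1,-9999,9999)
hsv=cv2.cvtColor(im,cv2.COLOR_RGB2HSV)
m=cv2.inRange(hsv,(0,150,60),(8,255,255))|cv2.inRange(hsv,(172,150,60),(180,255,255)); m[:295]=0;m[330:]=0;m[:,:270]=0;m[:,310:]=0
vs,us=np.nonzero(m); print(us.min(),us.max(),vs.min(),vs.max(),z[m>0].max(),z[m>0].min())
cv2.imwrite('pics/w6m.png',cv2.resize(im[290:345,260:330,::-1],None,fx=8,fy=8,interpolation=cv2.INTER_NEAREST))
p=onz(c,us.mean(),vs.mean(),14)[:2]; print('marker',p,p@ex,p@ey)
t=np.array([582.9,140.25]);print('tcp',t@ex,t@ey)
# top
c,im,d=load('top0'); P=cloud(c,d);z=P[...,2]
hsv=cv2.cvtColor(im,cv2.COLOR_RGB2HSV)
S('top foot',255,272,183,200,55,80); S('sleeve',150,216,165,205,66,80)
c,im,d=load('t6');P=cloud(c,d);z=P[...,2];S('t6 foot',255,272,183,200,55,80)
hsv=cv2.cvtColor(im,cv2.COLOR_RGB2HSV)
m=cv2.inRange(hsv,(0,150,60),(8,255,255))|cv2.inRange(hsv,(172,150,60),(180,255,255));m[:200]=0;m[222:]=0;m[:,:280]=0;m[:,305:]=0
vs,us=np.nonzero(m);print(us.min(),us.max(),vs.min(),vs.max()); p=onz(c,us.mean(),vs.mean(),14)[:2]; print('marker top',p,p@ex,p@ey)
E
```

```text
bar L 435 x [511.8 531.5 549.8] y [178.6 183.5 185.7] z 71.1 84.03325653076172
bar R 361 x [589.1 603.8 619.7] y [177.7 183.3 185.9] z 71.0 83.91481018066406
collar 1077 x [553.9 563.  571.9] y [194.9 217.9 239.8] z 71.9 83.9039077758789
sleeve 4827 x [549.3 565.3 581.6] y [255.1 305.4 353.4] z 71.1 83.98280334472656
tcp 1 x [218.9 218.9 218.9] y [392.6 392.6 392.6] z 0.8 0.0
280 300 305 315 385.2947273000853 4.216192948162927
marker [525.3222672  -16.01731877] 524.2969076317954 36.50741788504871
tcp 565.9862912558436 197.74223274367924
top foot 80 x [554.8 565.3 575.4] y [100.  114.9 134.2] z 66.3 88.66870880126953
sleeve 669 x [548.6 564.6 580.7] y [255.  345.8 441.4] z 71.2 84.37322998046875
t6 foot 80 x [555.  564.7 575.5] y [100.  114.7 134.6] z 66.8 0.3617408275604248
287 290 206 213
marker top [524.66106773 -21.09883157] 524.1463161957447 31.385281679066786
```

View pics/w6m.png

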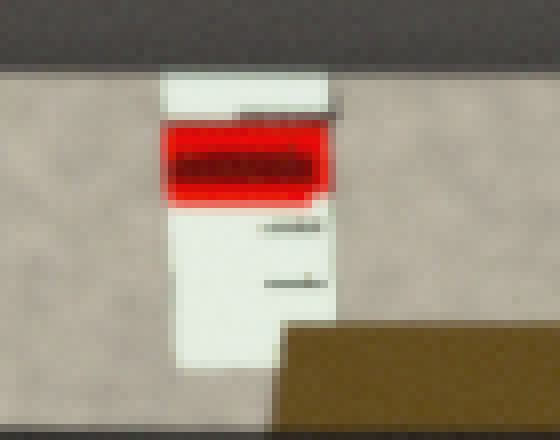

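Call:
move_arm --pt "2 4 -30 0 87" --pt "0 0 -35 0 87" --pt "0 0 -35 0 87" --pt "0 0 -35 0 87" --pt "0 0 -25 0 87" --pt "0 0 -15 0 87" --pt "0 0 0 0 87" --pt "0 0 0 0 87"

```text
t: 10.13
ee_pos: [584.9, 144.9, 48.3]
eef_rot: [0.743, 0.669, -0.001, -0.0]
contact_force: [-0.3, 0.4, -0.7]
grip_width: 0.997
```

Call:
move_arm --pt "0 0 -8 0 87" --pt "0 0 -6 0 87" --pt "0 0 0 0 87" --pt "0 0 0 0 87"

```text
t: 10.47
ee_pos: [585.2, 145.7, 34.9]
eef_rot: [0.743, 0.67, 0.0, 0.0]
contact_force: [0.5, -0.2, 1.5]
grip_width: 1.004
```

```bash
python3 - <<'E'
from h import *
s=robot.read_state(); print(s['t'],s['ee_pos'],s['contact_force'])
snap('wrist','w7'); snap('scene','s7')
_,im,_=load('s7'); cv2.imwrite('pics/s7c.png',cv2.resize(im[80:240,300:460,::-1],None,fx=3.7,fy=3.7))
E
```

```text
10.4667 [585.15587649 145.69924681  34.87092742] [ 0.51632042 -0.24167002  1.54296139]
```

View pics/w7.png

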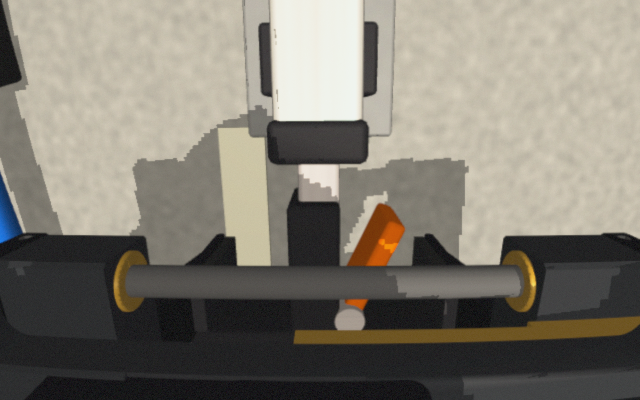

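View pics/s7c.png

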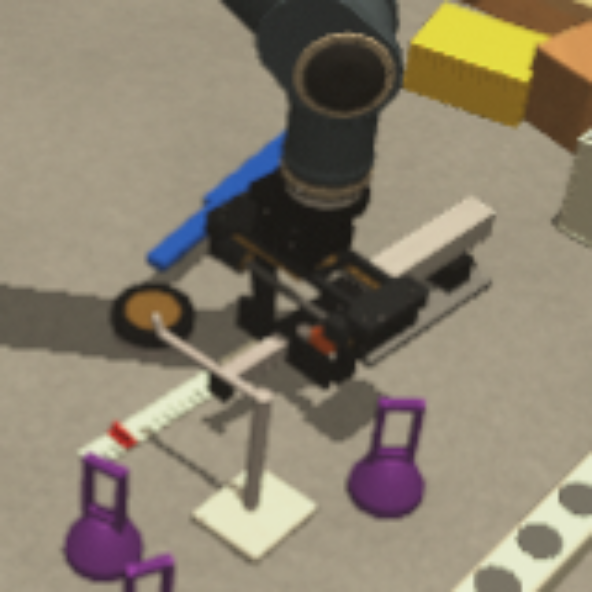

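Call:
move_arm --pt "-1 -8.5 0 0 87" --pt "-0.8 -8.5 0 0 87" --pt "-1 -8.5 0 0 87" --pt "-0.8 -8.5 0 0 87" --pt "-1 -8.5 0 0 87" --pt "-0.8 -8.5 0 0 87" --pt "-1 -8.5 0 0 87" --pt "-0.7 -8 0 0 87"

```text
t: 11.23
ee_pos: [578.4, 77.6, 34.9]
eef_rot: [0.743, 0.67, 0.001, 0.0]
contact_force: [1.0, 4.3, 3.0]
grip_width: 0.997
```

Call:
move_arm --pt "0 0 0 0 87" --pt "0 0 0 0 87" --pt "0 0 0 0 87" --pt "0 0 0 0 87"

```text
t: 11.57
ee_pos: [578.3, 78.5, 34.4]
eef_rot: [0.742, 0.67, 0.0, 0.0]
contact_force: [3.0, 2.5, 0.4]
grip_width: 1.003
```

```bash
cat > meas.py <<'E'
from h import *
import sys
f=sys.argv[1]; a=-0.102; ex=np.array([np.cos(a),np.sin(a)]); ey=np.array([-np.sin(a),np.cos(a)])
s=robot.read_state(); print(s['t'],s['ee_pos'],s['contact_force'],s['grip_width']); t=s['ee_pos'][:2]; print('tcp prop',t@ex,t@ey)
snap('top','t'+f); snap('scene','s'+f)
_,im,_=load('t'+f); cv2.imwrite('pics/t%sc.png'%f,cv2.resize(im[170:225,240:320,::-1],None,fx=9,fy=9,interpolation=cv2.INTER_CUBIC))
_,im,_=load('s'+f); cv2.imwrite('pics/s%sc.png'%f,cv2.resize(im[150:220,305:385,::-1],None,fx=8,fy=8,interpolation=cv2.INTER_CUBIC))
E
python3 meas.py 8
```

```text
11.5667 [578.32692283  78.49462776  34.4314355 ] [3.03753429 2.53994055 0.38032783] 1.0029790802142369
tcp prop 567.3284975366373 136.97376440719705
```

View pics/t8c.png

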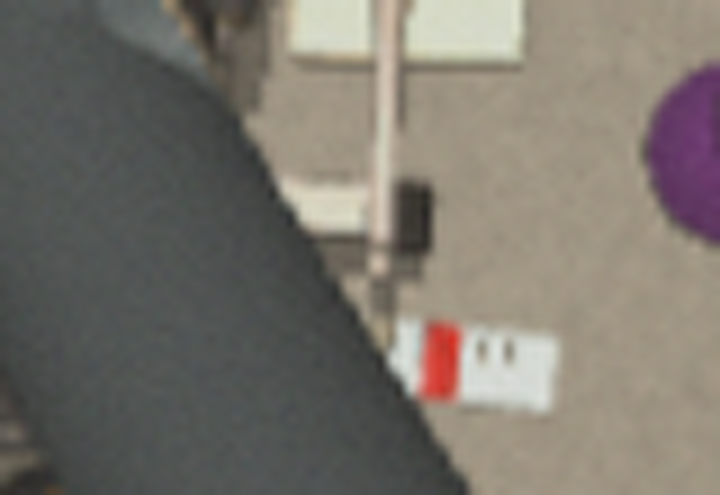

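View pics/s8c.png

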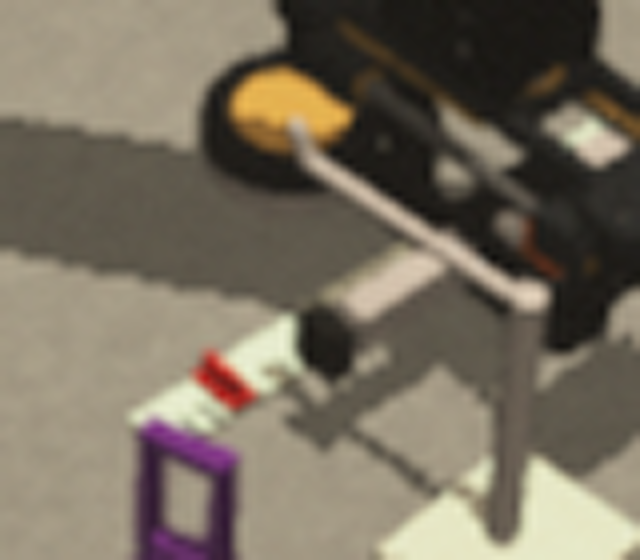

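```bash
cat > tip.py <<'E'
from h import *
import sys
f=sys.argv[1]; a=-0.102; ex=np.array([np.cos(a),np.sin(a)]); ey=np.array([-np.sin(a),np.cos(a)])
def prof(c,img,px,z,y0,y1,st=0.5):
    ys=np.arange(y0,y1,st); uv=np.array([proj(c,[*(px*ex+y*ey),z]) for y in ys]).astype(np.float32)
    return ys,cv2.remap(img,uv[None,:,0],uv[None,:,1],cv2.INTER_LINEAR)[0]
def cross(ys,v,lvl):
    s=np.sign(v-lvl); i=np.nonzero(s[1:]!=s[:-1])[0]; return [(ys[k]+(lvl-v[k])/(v[k+1]-v[k])*(ys[k+1]-ys[k])).round(2) for k in i]
for n in ['t','s']:
    c,im,d=load(n+f); im=im.astype(np.float32); g=im.mean(2); red=im[...,0]-im[...,1]
    for z in (42,55,68):
        print(n,'foot z',z,[cross(*prof(c,g,px,z,15,60),(g[0:1].size and 75)) for px in (559,562,565,568,571)])
    for z in (8,15.5):
        out=[]
        for px in (520,523,526,529): 
            ys,v=prof(c,red,px,z,15,50); w=np.clip(v,30,None)-30; out.append((cross(ys,v,v.max()/2),round(float((ys*w).sum()/w.sum()),2)))
        print(n,'marker z',z,out)
E
python3 tip.py 8; python3 - <<'E'
import sys; sys.path.insert(0,'.')
from h import *
c,im,d=load('s8'); cv2.imwrite('pics/s8d.png',cv2.resize(im[180:210,325:365,::-1],None,fx=18,fy=18,interpolation=cv2.INTER_NEAREST))
E
```

```text
t foot z 42 [[np.float64(40.6), np.float64(50.89)], [np.float64(40.63), np.float64(50.7)], [np.float64(40.97), np.float64(50.91)], [np.float64(41.23), np.float64(51.23)], [np.float64(41.49), np.float64(51.59)]]
t foot z 55 [[np.float64(39.95), np.float64(49.94)], [np.float64(40.16), np.float64(50.07)], [np.float64(40.42), np.float64(50.28)], [np.float64(40.66), np.float64(50.64)], [np.float64(40.95), np.float64(50.98)]]
t foot z 68 [[np.float64(39.34), np.float64(49.22)], [np.float64(39.66), np.float64(49.42)], [np.float64(39.87), np.float64(49.69)], [np.float64(40.1), np.float64(50.02)], [np.float64(40.41), np.float64(50.32)]]
t marker z 8 [([np.float64(27.39), np.float64(39.03)], 33.22), ([np.float64(27.68), np.float64(39.32)], 33.52), ([np.float64(27.76), np.float64(39.51)], 33.56), ([np.float64(27.85), np.float64(39.45)], 33.46)]
t marker z 15.5 [([np.float64(27.11), np.float64(38.75)], 32.93), ([np.float64(27.46), np.float64(38.99)], 33.21), ([np.float64(27.46), np.float64(39.14)], 33.23), ([np.float64(27.64), np.float64(39.04)], 33.14)]
s foot z 42 [[np.float64(41.55)], [np.flo
[... 238 characters left out ...]
64(32.78), np.float64(57.7)], [np.float64(31.34), np.float64(58.2)]]
s foot z 68 [[np.float64(38.57), np.float64(46.79)], [np.float64(36.02), np.float64(48.27)], [np.float64(33.4), np.float64(49.01)], [np.float64(29.91), np.float64(49.24)], [np.float64(26.99), np.float64(48.93)]]
s marker z 8 [([np.float64(23.65), np.float64(38.34)], 30.8), ([np.float64(23.68), np.float64(38.63)], 31.25), ([np.float64(23.45), np.float64(38.15)], 30.6), ([np.float64(23.29), np.float64(37.56)], 30.06)]
s marker z 15.5 [([np.float64(20.53), np.float64(34.41)], 27.77), ([np.float64(18.88), np.float64(33.94)], 26.38), ([np.float64(18.77), np.float64(33.8)], 26.21), ([np.float64(18.77), np.float64(33.77)], 26.27)]
```

View pics/s8d.png

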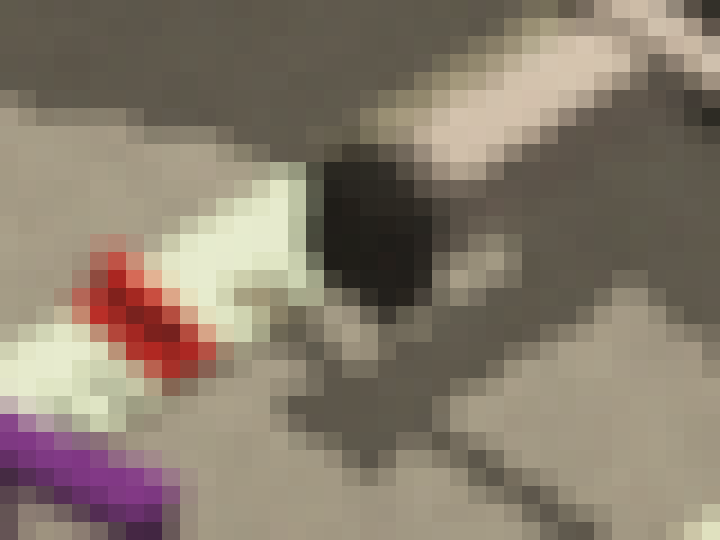

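Call:
move_arm --pt "-0.4 -4 0 0 87" --pt "-0.4 -3.7 0 0 87" --pt "0 0 0 0 87" --pt "0 0 0 0 87" --pt "0 0 0 0 87" --pt "0 0 0 0 87"

```text
t: 12.17
ee_pos: [577.2, 70.6, 34.5]
eef_rot: [0.743, 0.67, 0.0, 0.0]
contact_force: [2.3, 2.1, 0.2]
grip_width: 1.001
```

```bash
python3 meas.py 9; python3 tip.py 9 | sed 's/np.float64//g' | grep '^t'
```

```text
12.1667 [577.16196878  70.64769923  34.51873888] [2.3007677  2.0787547  0.21737613] 1.0011400858587183
tcp prop 566.9685978951709 129.04900084360045
t foot z 42 [[(34.05), (44.33)], [(33.84), (42.76)], [(32.71), (42.67)], [(32.65), (43.13)], [(33.02), (43.47)]]
t foot z 55 [[(33.25), (42.72)], [(33.08), (42.0)], [(31.94), (42.21)], [(32.22), (42.64)], [(32.59), (42.94)]]
t foot z 68 [[(32.73), (41.54)], [(31.73), (41.33)], [(31.48), (41.76)], [(31.83), (42.14)], [(32.05), (42.4)]]
t marker z 8 [([(27.33), (39.22)], 33.33), ([(27.65), (39.53)], 33.62), ([(27.75), (39.53)], 33.57), ([(27.85), (39.44)], 33.48)]
t marker z 15.5 [([(27.05), (38.97)], 33.04), ([(27.44), (39.17)], 33.31), ([(27.46), (39.16)], 33.24), ([(27.64), (39.03)], 33.16)]
```

View pics/t9c.png

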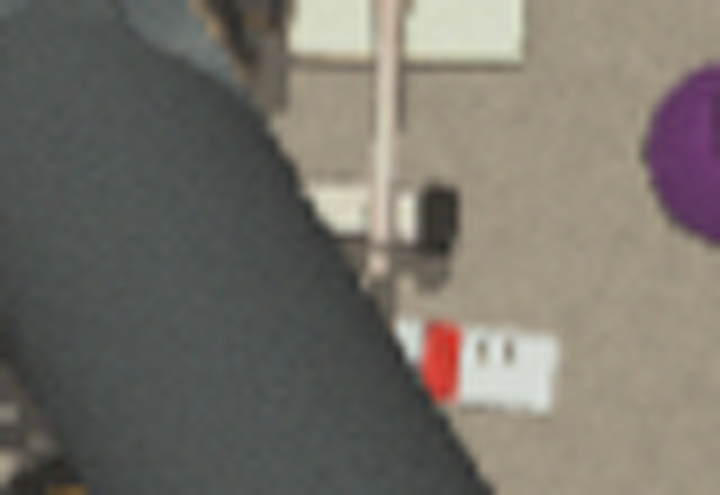

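View pics/s9c.png

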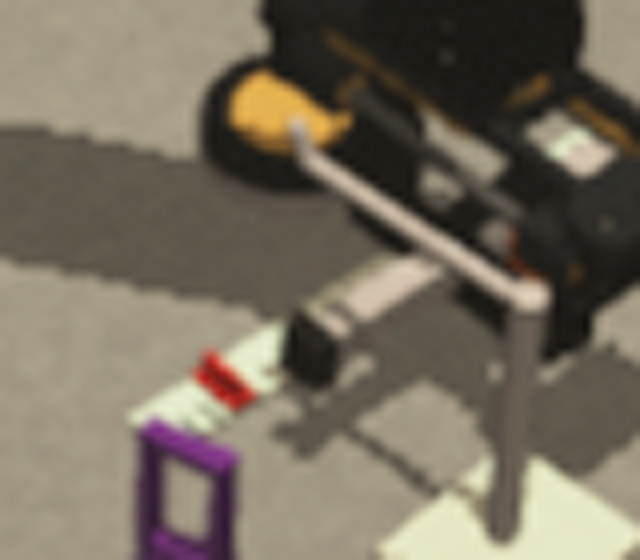

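```bash
cat > ov.py <<'E'
from h import *
import sys
f=sys.argv[1]; Y=float(sys.argv[2]); a=-0.102; ex=np.array([np.cos(a),np.sin(a)]); ey=np.array([-np.sin(a),np.cos(a)])
for n,(u0,v0,w,h) in {'t':(275,180,35,38),'s':(320,180,40,30)}.items():
    c,im,d=load(n+f); k=16; o=cv2.resize(im[v0:v0+h,u0:u0+w,::-1],None,fx=k,fy=k,interpolation=cv2.INTER_NEAREST).copy()
    def L(pts,col):
        q=np.array([proj(c,[*(x*ex+y*ey),z]) for x,y,z in pts]); q=((q-[u0,v0]+.5)*k).astype(np.int32); cv2.polylines(o,[q],True,col,1)
    X=565.3
    L([(X-11,Y,42),(X+11,Y,42),(X+11,Y,68),(X-11,Y,68)],(0,255,0))
    for yy in(Y-2,Y+2): L([(524.3-10.5,yy,4),(524.3+10.5,yy,4),(524.3+10.5,yy,16),(524.3-10.5,yy,16)],(255,255,0))
    cv2.imwrite('pics/ov_%s%s.png'%(n,f),o)
E
python3 ov.py 9 33.3
```

```text
(no output)
```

View pics/ov_s9.png

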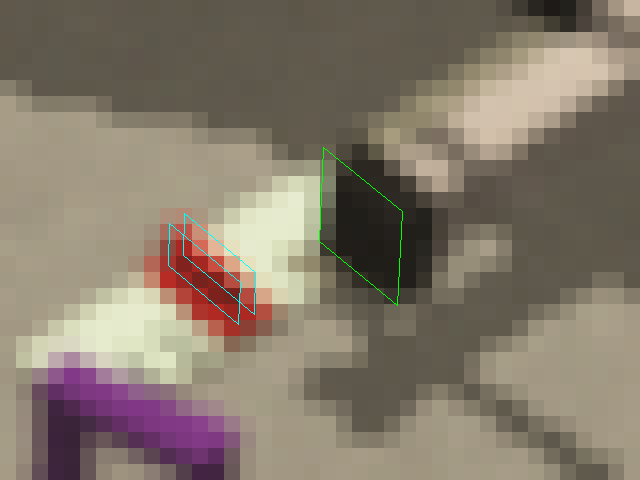

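View pics/ov_t9.png

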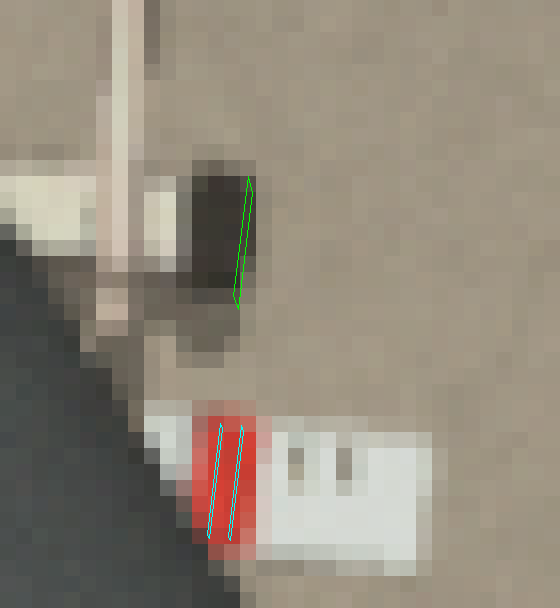

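Foot tip and marker agree to within about 1 mm: 33.2 against 33.3 in the top view, 33.5 by kinematics. Squeezing the lever now.

Call:
move_arm --pt "0 0 0 0 60" --pt "0 0 0 0 45" --pt "0 0 0 0 35" --pt "0 0 0 0 25" --pt "0 0 0 0 20" --pt "0 0 0 0 20" --pt "0 0 0 0 20" --pt "0 0 0 0 20" --newtons 25

```text
t: 12.93
ee_pos: [577.5, 70.6, 34.6]
eef_rot: [0.743, 0.67, 0.0, 0.0]
contact_force: [8.3, 2.2, -2.0]
grip_width: 0.478
```

```bash
python3 meas.py 10; python3 tip.py 10 | sed 's/np.float64//g' | grep '^t'; python3 -c "
from h import *
snap('wrist','w10')"
```

```text
12.9333 [577.48184319  70.60348616  34.61424258] [ 8.32092061  2.15724446 -1.97577254] 0.47770598828242533
tcp prop 567.2913116727892 129.03758820667076
t foot z 42 [[(34.1), (44.33)], [(33.86), (42.61)], [(32.95), (42.77)], [(32.58), (43.31)], [(32.98), (43.58)]]
t foot z 55 [[(33.29), (42.68)], [(33.2), (41.97)], [(32.05), (42.37)], [(32.08), (42.78)], [(32.6), (43.04)]]
t foot z 68 [[(32.76), (41.42)], [(32.12), (41.38)], [(31.45), (41.97)], [(31.76), (42.25)], [(32.1), (42.49)]]
t marker z 8 [([(27.36), (39.31)], 33.42), ([(27.64), (39.55)], 33.63), ([(27.76), (39.55)], 33.6), ([(27.84), (39.45)], 33.47)]
t marker z 15.5 [([(27.1), (39.05)], 33.13), ([(27.41), (39.19)], 33.31), ([(27.47), (39.17)], 33.26), ([(27.63), (39.05)], 33.15)]
```

View pics/w10.png

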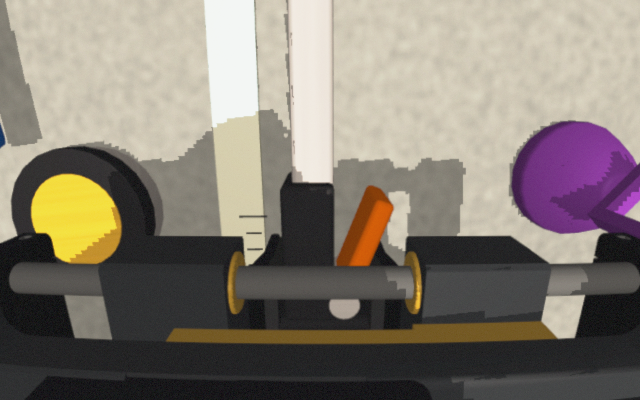

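The fingers are at 41.6 mm and the lever at (370,225) is still open. The leg hasn't moved. More grip is needed.

Call:
move_arm --pt "0 0 0 0 20" --pt "0 0 0 0 20" --pt "0 0 0 0 20" --pt "0 0 0 0 20" --newtons 45

```text
t: 13.42
ee_pos: [578.8, 70.7, 35.0]
eef_rot: [0.742, 0.67, 0.002, 0.001]
contact_force: [4.8, 2.6, -0.3]
grip_width: 0.338
```

Call:
move_arm --pt "0 0 0 0 20" --pt "0 0 0 0 20" --pt "0 0 0 0 20" --pt "0 0 0 0 20" --newtons 45

```text
t: 13.75
ee_pos: [578.8, 70.7, 35.0]
eef_rot: [0.742, 0.67, 0.001, 0.001]
contact_force: [5.5, 1.9, -0.1]
grip_width: 0.339
```

Call:
move_arm --pt "-1 0.1 0 0 20" --pt "-1 0.1 0 0 20" --pt "-1 0.1 0 0 20" --pt "0 0 0 0 20" --pt "0 0 0 0 20" --pt "0 0 0 0 20" --newtons 45

```text
t: 14.25
ee_pos: [578.8, 70.7, 35.1]
eef_rot: [0.743, 0.67, 0.004, 0.002]
contact_force: [13.2, 2.4, -7.5]
grip_width: 0.34
```

```bash
python3 meas.py 11; python3 tip.py 11 | sed 's/np.float64//g' | grep '^t'; python3 -c "
from h import *
snap('wrist','w11')"
```

```text
14.25 [578.79435758  70.68778831  35.10964929] [13.20400031  2.36192284 -7.46059529] 0.3396841054897669
tcp prop 568.588420369952 129.25509664512873
t foot z 42 [[(33.87), (44.64)], [(34.1), (43.64)], [(34.13), (43.09)], [(32.9), (43.23)], [(32.96), (43.6)]]
t foot z 55 [[(33.16), (43.55)], [(33.71), (42.56)], [(33.16), (42.48)], [(32.22), (42.74)], [(32.52), (43.11)]]
t foot z 68 [[(32.86), (42.49)], [(33.05), (41.74)], [(31.84), (41.88)], [(31.77), (42.25)], [(32.02), (42.6)]]
t marker z 8 [([(27.38), (39.18)], 33.31), ([(27.68), (39.43)], 33.57), ([(27.78), (39.51)], 33.57), ([(27.85), (39.42)], 33.45)]
t marker z 15.5 [([(27.11), (38.92)], 33.02), ([(27.47), (39.08)], 33.27), ([(27.48), (39.14)], 33.23), ([(27.62), (39.0)], 33.12)]
```

View pics/w11.png

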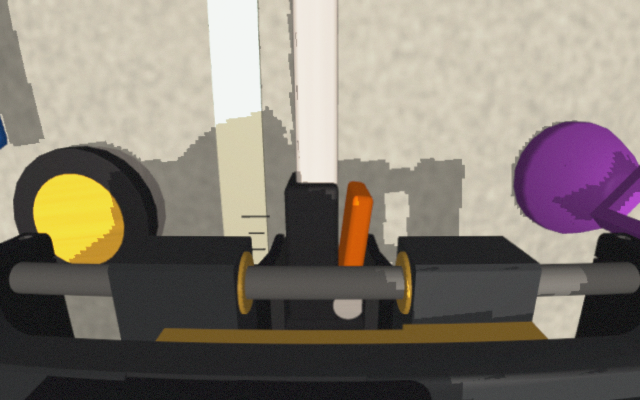

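Nearly shut: opening 29.5 mm, lever at (357,215) slightly ajar, leg still at the mark. I'll raise the grip and ease further to -x.

Call:
move_arm --pt "0 0 0 0 20" --pt "0 0 0 0 20" --pt "0 0 0 0 20" --pt "0 0 0 0 20" --newtons 60

```text
t: 14.73
ee_pos: [578.8, 70.7, 35.1]
eef_rot: [0.742, 0.67, 0.004, 0.002]
contact_force: [13.3, 2.0, -6.4]
grip_width: 0.335
```

Call:
move_arm --pt "-1 0.1 0 0 20" --pt "-1 0.1 0 0 20" --pt "0 0 0 0 20" --pt "0 0 0 0 20" --pt "0 0 0 0 20"

```text
t: 15.15
ee_pos: [578.8, 70.5, 35.1]
eef_rot: [0.743, 0.67, 0.005, 0.003]
contact_force: [18.9, 2.2, -11.0]
grip_width: 0.33
```

```bash
python3 meas.py 12; python3 tip.py 12 | sed 's/np.float64//g' | grep '^t.*z 42'; python3 -c "
from h import *
c,im,d=snap('wrist','w12')
cv2.imwrite('pics/w12c.png',cv2.resize(im[170:330,240:410,::-1],None,fx=3.7,fy=3.7,interpolation=cv2.INTER_CUBIC))"
```

```text
15.15 [578.77549647  70.47056837  35.14557514] [ 18.93248607   2.20283797 -11.00346578] 0.3298625201867199
tcp prop 568.5917753223049 129.03708521054662
t foot z 42 [[(33.73), (44.21)], [(32.51), (42.79)], [(32.38), (42.74)], [(32.51), (43.27)], [(32.98), (43.45)]]
```

View pics/w12c.png

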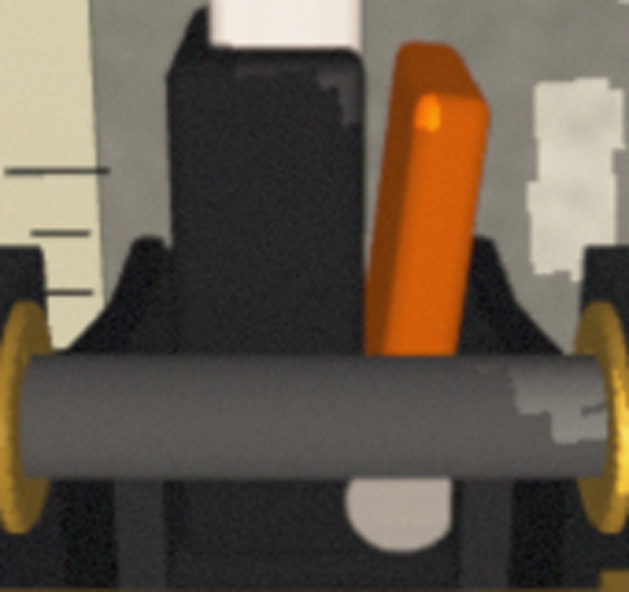

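```bash
cat > lev.py <<'E'
from h import *
import sys
c,im,d=load(sys.argv[1]); a=-0.102; ex=np.array([np.cos(a),np.sin(a)]); ey=np.array([-np.sin(a),np.cos(a)])
def r(u,v,z): p=onz(c,u,v,z)[:2]; return np.array([p@ex,p@ey]).round(2)
g=im.astype(int)
for v in range(196,266,6):
    row=g[v]; o=(row[:,0]>150)&(row[:,2]<60)&(row[:,1]<140); o[:300]=0;o[400:]=0; us=np.nonzero(o)[0]
    dk=(row.max(1)<55); dk[:275]=0; dk[345:]=0; ud=np.nonzero(dk)[0]
    if len(us) and len(ud): print(v,'lever',r(us.min()-.5,v,70),r(us.max()+.5,v,70),'collar',r(ud.min()-.5,v,72),r(ud.max()+.5,v,72))
E
python3 lev.py w12
```

```text
196 lever [578.57 167.79] [584.51 167.76] collar [553.66 168.4 ] [572.92 168.31]
202 lever [578.24 165.5 ] [585.69 165.46] collar [553.96 166.15] [572.94 166.05]
208 lever [577.91 163.19] [585.39 163.14] collar [553.89 163.87] [572.96 163.78]
214 lever [577.95 160.85] [585.09 160.81] collar [553.82 161.58] [572.97 161.48]
220 lever [577.61 158.5 ] [584.78 158.45] collar [553.75 159.26] [572.99 159.16]
226 lever [577.27 156.12] [584.86 156.07] collar [553.68 156.93] [573.01 156.82]
232 lever [576.93 153.72] [584.55 153.66] collar [553.98 154.57] [573.03 154.46]
238 lever [576.59 151.3 ] [584.24 151.24] collar [549.41 152.2 ] [573.05 152.07]
244 lever [576.62 148.85] [583.93 148.79] collar [549.31 149.8 ] [573.07 149.66]
250 lever [576.27 146.38] [583.62 146.32] collar [549.21 147.36] [573.09 147.23]
256 lever [575.92 143.88] [583.3  143.82] collar [549.11 144.91] [573.11 144.77]
262 lever [575.57 141.36] [582.98 141.29] collar [549.01 142.43] [573.13 142.29]
```

```bash
python3 - <<'E'
from h import *
a=-0.102; ex=np.array([np.cos(a),np.sin(a)]); ey=np.array([-np.sin(a),np.cos(a)])
def r(c,u,v,z): p=onz(c,u,v,z)[:2]; return np.array([p@ex,p@ey]).round(2)
c,im,d=load('w12'); v=305
print([ (u,im[v,u].tolist()) for u in range(328,384,2)])
for z in (70,75): print(r(c,333,300,z),r(c,362,300,z),r(c,347,318,z))
c,im,d=load('w7'); cv2.imwrite('pics/w7c.png',cv2.resize(im[190:350,260:430,::-1],None,fx=3.7,fy=3.7)); P=cloud(c,d); print('pin w7',P[316,350])
c,im,d=load('w6'); P=cloud(c,d); print(P[194,337]); cv2.imwrite('pics/w6c.png',cv2.resize(im[130:215,290:400,::-1],None,fx=6,fy=6))
z=P[...,2]
m=(im.min(2)>150); m[:186]=0;m[206:]=0;m[:,:328]=0;m[:,348:]=0
vs,us=np.nonzero(m); print(us.min(),us.max(),vs.min(),vs.max(),np.median(z[m]))
zz=np.median(z[m]); print(r(c,us.min()-.5,194,zz),r(c,us.max()+.5,194,zz),r(c,337,vs.min()-.5,zz),r(c,337,vs.max()+.5,zz))
E
```

```text
[(328, [39, 39, 39]), (330, [35, 34, 34]), (332, [51, 50, 48]), (334, [154, 144, 135]), (336, [173, 161, 152]), (338, [174, 163, 152]), (340, [172, 161, 151]), (342, [176, 163, 152]), (344, [175, 162, 152]), (346, [176, 165, 154]), (348, [173, 163, 152]), (350, [177, 165, 153]), (352, [175, 161, 150]), (354, [173, 162, 150]), (356, [173, 162, 153]), (358, [172, 162, 152]), (360, [168, 157, 146]), (362, [52, 49, 44]), (364, [31, 28, 28]), (366, [48, 47, 47]), (368, [46, 46, 45]), (370, [46, 48, 46]), (372, [42, 43, 43]), (374, [47, 46, 47]), (376, [46, 47, 46]), (378, [36, 35, 37]), (380, [13, 19, 14]), (382, [25, 22, 25])]
[571.56 124.75] [583.26 124.61] [577.35 116.35]
[571.37 127.67] [582.61 127.53] [576.93 119.6 ]
pin w7 [594.26839289 135.27888446  73.03615221]
[593.49951696 133.4730207   72.65547529]
331 343 189 198 72.98977658338134
[570.94 193.33] [582.69 193.26] [576.8  198.39] [576.83 189.09]
```

View pics/w6c.png

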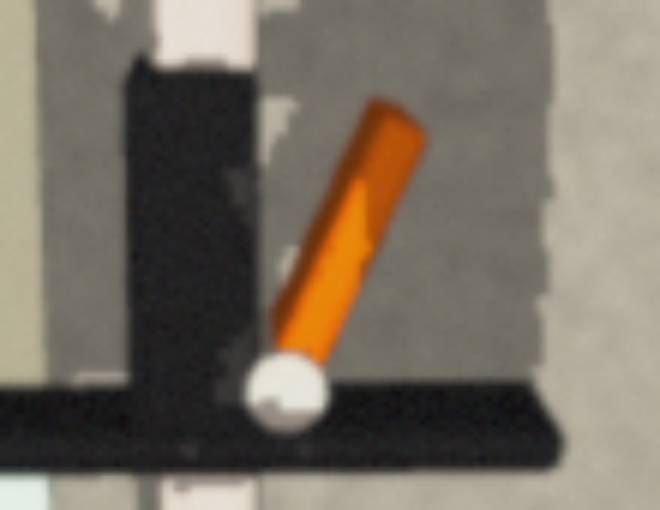

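The lever is still about 0.11 rad open at 60 N. The +x pad's inner face (582.9) lines up with the pin head's outer edge (about 582.7), so the pad is bearing on the pin head. I'll relax the grip while the bar keeps the leg at the mark, then yaw the hand slightly so that pad's rear edge bears on the lever.

Call:
move_arm --pt "2.5 -0.2 0 0 20" --pt "2.5 -0.3 0 0 20" --pt "0 0 0 0 30" --pt "0 0 0 0 36" --pt "0 0 0 0 36" --pt "0 0 0 0 36" --newtons 30

```text
t: 15.8
ee_pos: [576.3, 70.9, 34.7]
eef_rot: [0.742, 0.67, -0.0, -0.0]
contact_force: [-0.4, 3.2, 2.8]
grip_width: 0.406
```

Call:
move_arm --pt "0.1 1 0 0.035 36" --pt "0.1 1 0 0.035 36" --pt "0.1 1 0 0.035 36" --pt "0.1 1 0 0.035 36" --pt "0 0 0 0 36" --pt "0 0 0 0 36" --pt "0 0 0 0 36"

```text
t: 16.38
ee_pos: [576.1, 74.7, 34.2]
eef_rot: [0.694, 0.72, -0.001, -0.001]
contact_force: [-2.0, 3.7, 2.6]
grip_width: 0.412
```

```bash
python3 meas.py 13; python3 tip.py 13 | sed 's/np.float64//g' | grep '^t.*z'; python3 -c "
from h import *
c,im,d=snap('wrist','w13')
cv2.imwrite('pics/w13c.png',cv2.resize(im[170:330,240:410,::-1],None,fx=3.7,fy=3.7,interpolation=cv2.INTER_CUBIC))"; python3 lev.py w13
```

```text
16.3833 [576.12811767  74.71876301  34.18243755] [-1.98980186  3.73149954  2.6414124 ] 0.41222281909672026
tcp prop 565.5255913767639 132.99363524572362
t foot z 42 [[(34.28), (45.3)], [(34.38), (44.5)], [(34.58), (43.97)], [(34.87), (43.54)], [(35.15), (43.52)]]
t foot z 55 [[(33.63), (44.15)], [(33.92), (43.61)], [(34.11), (43.01)], [(34.43), (42.85)], [(34.53), (43.01)]]
t foot z 68 [[(33.2), (43.18)], [(33.35), (42.76)], [(33.64), (42.26)], [(33.97), (42.19)], [(33.75), (42.51)]]
t marker z 8 [([(27.29), (39.04)], 33.12), ([(27.61), (39.64)], 33.64), ([(27.7), (39.61)], 33.54), ([(27.86), (39.46)], 33.48)]
t marker z 15.5 [([(27.02), (38.82)], 32.89), ([(27.39), (39.26)], 33.32), ([(27.42), (39.23)], 33.21), ([(27.64), (39.04)], 33.15)]
214 lever [574.57 166.92] [581.93 167.95] collar [553.66 164.62] [568.49 166.69]
220 lever [574.58 164.57] [581.98 165.59] collar [553.58 162.29] [568.84 164.42]
226 lever [574.59 162.19] [582.03 163.22] collar [553.86 159.98] [569.19 162.13]
232 lever [574.24 159.73] [581.71 160.77] collar [553.78 157.6 ] [569.55 159.81]
238 lever [574.25 157.31] [581.76 158.34] collar [544.09 153.84] [569.91 157.47]
244 lever [574.27 154.86] [581.81 155.9 ] collar [544.33 151.45] [570.28 155.11]
250 lever [574.28 152.38] [581.48 153.37] collar [544.57 149.04] [570.65 152.72]
256 lever [574.3  149.88] [581.54 150.88] collar [544.81 146.61] [571.02 150.31]
262 lever [574.32 147.35] [581.59 148.35] collar [545.05 144.15] [571.4  147.87]
```

View pics/w13c.png

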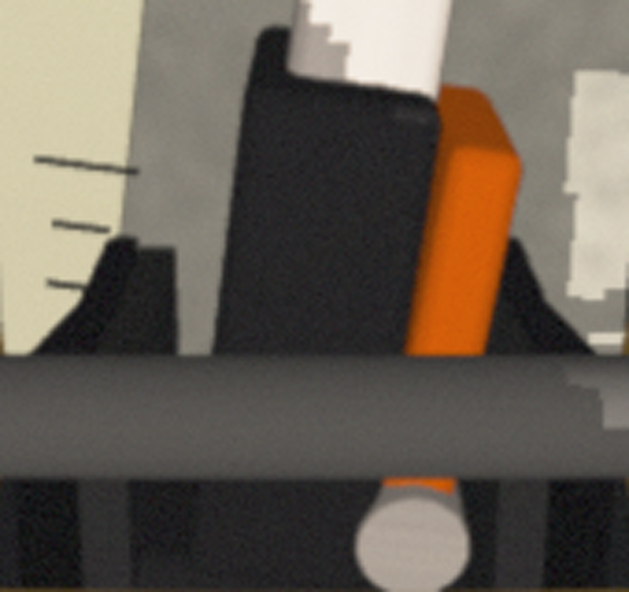

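Turning the hand shut the lever: its outer face is now parallel to the collar at about x = +16. The foot is about 1.3 mm short, so I'll draw it out by that much and grip.

Call:
move_arm --pt "0.6 -0.9 0 0 36" --pt "0.6 -0.9 0 0 36" --pt "0 0 0 0 36" --pt "0 0 0 0 36" --pt "0 0 0 0 36"

```text
t: 16.95
ee_pos: [578.6, 72.5, 34.3]
eef_rot: [0.694, 0.72, -0.0, -0.0]
contact_force: [-2.0, 3.3, -0.8]
grip_width: 0.415
```

```bash
python3 meas.py 14; python3 tip.py 14 | sed 's/np.float64//g' | grep '^t.*z'
```

```text
16.95 [578.619175    72.54984195  34.29624155] [-2.02548527  3.27254592 -0.76619868] 0.41498695475728
tcp prop 568.2245479924059 131.08963462997676
t foot z 42 [[(31.48), (43.8)], [(31.64), (42.62)], [(32.0), (42.51)], [(32.26), (42.53)], [(32.52), (42.47)]]
t foot z 55 [[(30.88), (42.41)], [(31.22), (41.89)], [(31.57), (41.88)], [(31.83), (41.8)], [(32.03), (41.64)]]
t foot z 68 [[(30.45), (41.41)], [(30.81), (41.23)], [(31.14), (41.24)], [(31.37), (41.07)], [(31.54), (40.84)]]
t marker z 8 [([(27.15), (36.06)], 31.55), ([(27.54), (38.18)], 32.8), ([(27.72), (39.54)], 33.55), ([(27.83), (39.6)], 33.54)]
t marker z 15.5 [([(26.87), (36.0)], 31.4), ([(27.35), (38.15)], 32.62), ([(27.44), (39.2)], 33.24), ([(27.61), (39.17)], 33.2)]
```

Call:
move_arm --pt "0 0 0 0 30" --pt "0 0 0 0 20" --pt "0 0 0 0 20" --pt "0 0 0 0 20" --pt "0 0 0 0 20" --pt "0 0 0 0 20" --newtons 40

```text
t: 17.55
ee_pos: [578.1, 72.8, 34.5]
eef_rot: [0.694, 0.72, -0.0, -0.0]
contact_force: [-3.3, 3.5, 1.4]
grip_width: 0.334
```

```bash
python3 meas.py 15; python3 tip.py 15 | sed 's/np.float64//g' | grep '^t.*z'; python3 ov.py 15 33.3; python3 -c "
from h import *
c,im,d=snap('wrist','w15')
cv2.imwrite('pics/w15c.png',cv2.resize(im[170:330,240:410,::-1],None,fx=3.7,fy=3.7,interpolation=cv2.INTER_CUBIC))"; python3 lev.py w15
```

```text
17.55 [578.06447097  72.81962103  34.52466081] [-3.28267773  3.45271967  1.424484  ] 0.33400497754119807
tcp prop 567.6452572549243 131.30152977652637
t foot z 42 [[(32.63), (44.34)], [(31.87), (42.81)], [(32.02), (42.75)], [(32.27), (43.14)], [(32.65), (43.36)]]
t foot z 55 [[(31.25), (42.77)], [(31.36), (42.06)], [(31.55), (42.26)], [(31.87), (42.6)], [(32.23), (42.65)]]
t foot z 68 [[(30.72), (41.59)], [(30.86), (41.39)], [(31.14), (41.78)], [(31.46), (42.06)], [(31.73), (41.98)]]
t marker z 8 [([(27.16), (36.68)], 31.87), ([(27.54), (39.05)], 33.28), ([(27.75), (39.73)], 33.74), ([(27.85), (39.58)], 33.55)]
t marker z 15.5 [([(26.86), (36.86)], 31.81), ([(27.36), (38.84)], 33.05), ([(27.46), (39.37)], 33.39), ([(27.63), (39.17)], 33.21)]
208 lever [573.64 167.01] [578.78 167.73] collar [553.9  164.85] [570.14 167.11]
214 lever [573.64 164.67] [580.65 165.64] collar [553.8  162.53] [570.49 164.85]
220 lever [573.64 162.3 ] [580.68 163.28] collar [553.71 160.19] [570.84 162.57]
226 lever [573.64 159.92] [580.72 160.89] collar [553.62 157.82] [571.19 160.27]
232 lever [573.64 157.51] [580.75 158.49] collar [553.89 155.49] [571.55 157.94]
238 lever [573.64 155.07] [580.79 156.05] collar [546.01 151.98] [571.91 155.6 ]
244 lever [573.64 152.61] [580.44 153.55] collar [546.25 149.58] [572.28 153.23]
250 lever [573.64 150.13] [580.48 151.07] collar [546.49 147.17] [572.65 150.83]
256 lever [573.64 147.62] [580.51 148.56] collar [546.73 144.73] [573.02 148.41]
262 lever [573.64 145.08] [580.55 146.03] collar [546.97 142.26] [573.02 145.92]
```

View pics/w15c.png

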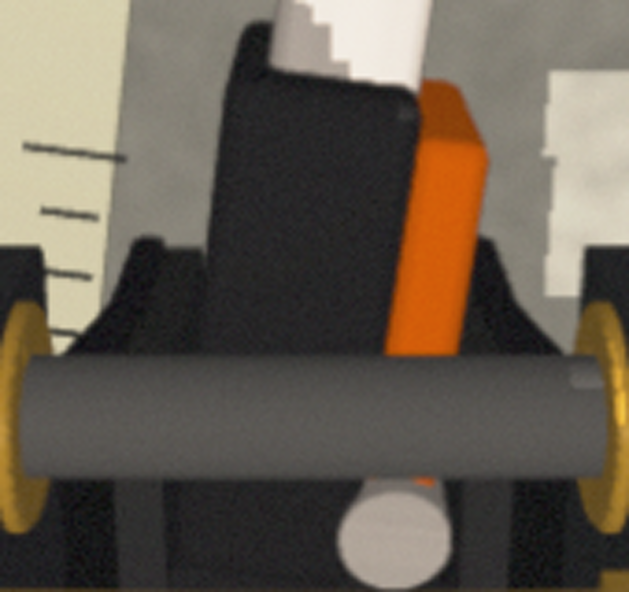

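View pics/ov_s15.png

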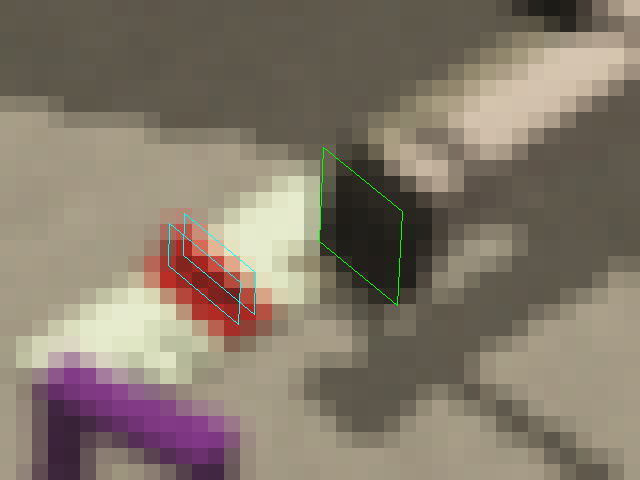

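View pics/ov_t15.png

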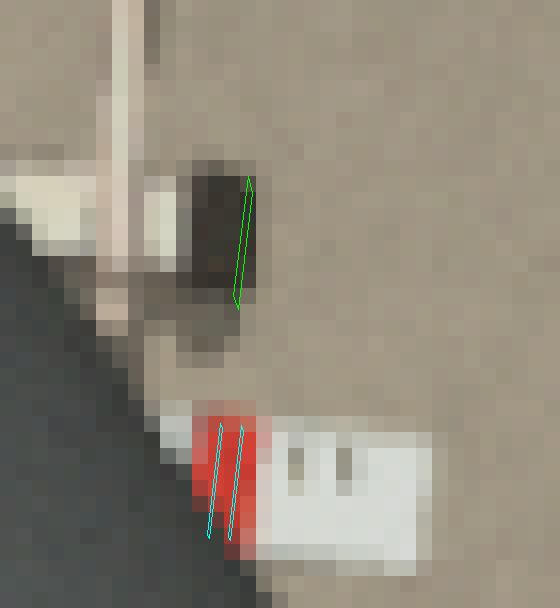

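Call:
move_arm --pt "0.1 0.7 0 0 20" --pt "0 0 0 0 20" --pt "0 0 0 0 20" --pt "0 0 0 0 20" --pt "0 0 0 0 20" --pt "0 0 0 0 20"

```text
t: 18.2
ee_pos: [578.1, 73.6, 34.5]
eef_rot: [0.694, 0.72, -0.0, -0.0]
contact_force: [-4.1, 4.1, 1.3]
grip_width: 0.337
```

```bash
python3 meas.py 16; python3 tip.py 16 | sed 's/np.float64//g' | grep '^t.*z'; python3 -c "
from h import *
c,im,d=snap('wrist','w16')"; python3 lev.py w16|tail -3; sleep 0
```

```text
18.2 [578.11826667  73.64818873  34.52488983] [-4.0605617   4.12439444  1.25035642] 0.33702112476655466
tcp prop 567.6144059151468 132.13126865628374
t foot z 42 [[(34.08), (44.47)], [(33.96), (42.93)], [(32.86), (42.93)], [(32.61), (43.23)], [(32.97), (43.42)]]
t foot z 55 [[(33.32), (42.91)], [(33.27), (42.21)], [(31.98), (42.41)], [(32.13), (42.66)], [(32.58), (42.93)]]
t foot z 68 [[(32.83), (41.7)], [(32.02), (41.55)], [(31.45), (41.89)], [(31.76), (42.08)], [(32.14), (42.46)]]
t marker z 8 [([(27.28), (36.77)], 32.08), ([(27.61), (39.24)], 33.41), ([(27.71), (39.59)], 33.56), ([(27.85), (39.42)], 33.44)]
t marker z 15.5 [([(27.02), (36.79)], 31.99), ([(27.39), (38.94)], 33.13), ([(27.42), (39.23)], 33.23), ([(27.64), (38.99)], 33.11)]
250 lever [573.64 150.95] [580.85 151.94] collar [546.48 147.98] [572.64 151.65]
256 lever [573.64 148.44] [580.51 149.38] collar [546.73 145.54] [572.64 149.18]
262 lever [573.64 145.9 ] [580.55 146.85] collar [546.97 143.07] [572.64 146.68]
```

View pics/s16.png

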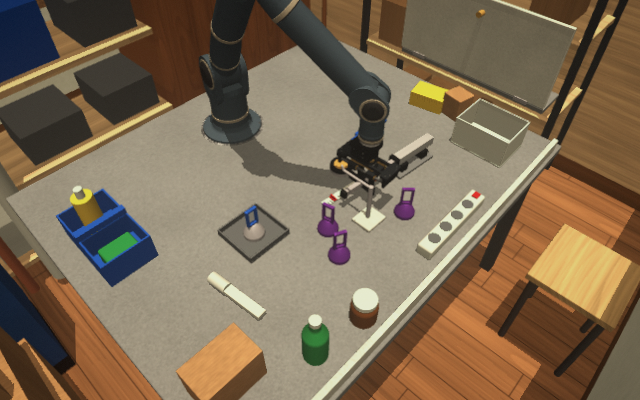

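View pics/t16c.png

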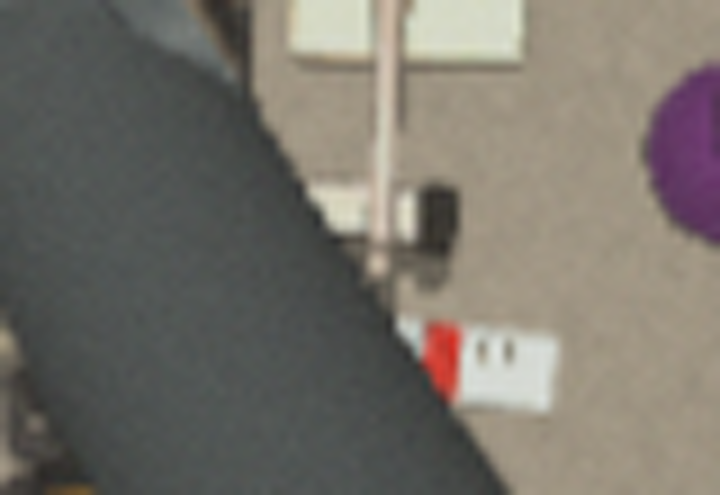

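The foot tip is at 33.3 and the marker at 33.3, the lever is shut, the holder stands in the tray at (253,225), and the other items haven't moved. Handing in.

```bash
python3 -c "
from station import robot
print(robot.finish_job())"
```

```text
the job is handed in; nothing more can be done
None
```

The job is handed in at about 18 s, and my last checks showed all parts of it done. The pad holder is off the hook and stands upright in the grey tray. The leg is drawn out to the red marker, the cam lever is shut, and the hand is still gripping the leg at 40 N.

- **Leg length:** in the last top view the foot tip and the marker agree to within about 1 mm (33.3 against 33.3 along the prop's y). That figure uses the lower edge of the foot's front face; using its top edge puts the foot about 1 mm further out. The scene view agreed as closely as its pixels allow, about 2–3 mm.
- **Lever:** it is parallel to the collar to within about 0.01 rad, and the opening is about 29 mm.
- **Other items:** I did not touch the brush, the crevice tool or the polish tin, and the pictures show no change.

**Lever squeeze:** the first squeeze, made at the mark, stalled about 0.11 rad short even at 60 N, apparently because a finger was bearing on the pin head. I relaxed the grip and yawed the hand 0.14 rad, which closed the lever. During that turn the leg slipped to about 1.3 mm short of the mark, so the last bit of closing happened there. I then drew the leg back to the mark and gripped it.

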